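# Put carved sample tiles away in the roll-top store

### The arm

A 7-joint arm with a two-finger parallel gripper is mounted at the origin on the work surface. World frame = base frame: x ahead of the robot, y to its left, z up, the work surface at z = 0. Lengths are in m, angles in degrees, forces in N, time in s.
With the tool pointing down it reaches from about 0.4 to 0.9 m from the base axis. Payload 5.5 kg.
Tool frame: the origin (TCP) lies at the very end of the fingers, on their centre line; the grasp point (between the pads) lies 19 mm behind it (grip_point_offset is the distance from the TCP to the grasp point, in m); z points along the fingers, y is the line along which they close (so a half turn about z gives the same grasp; the last joint's range is limited). The gripper opens to 85 mm and grips with 20 to 120 N. Pads are 22 mm wide; open, the fingers measure 114 mm over their backs; the gripper's body (76 mm by 85 mm) begins 54 mm behind the grasp point. The pads swing forward as they close: fully open they stand 13 mm farther back than shut.
Start: joints at [91.914, 28.699, -24.465, 88.831, 12.651, 65.22, -12.049], TCP at [0.148, -0.633, 0.231] pointing down, gripper open.
Joint ranges: [-164.97, 164.97], [-17.58, 116.51], [-87.97, 89.64], [11.32, 138.91], [-80.73, 260.73], [10.89, 115.49], [-147.41, 147.41]. Speed limits (degrees/s): [147.25, 147.25, 180, 180, 180, 180, 180].

### API

Orientations are given as [roll, pitch, yaw] about the fixed x, y, z axes, in that order (R = Rz(yaw) Ry(pitch) Rx(roll)).
In Python, from workcell import * gives the robot as it stands. The module is installed in compiled form; this text tells all that it offers.
- The arm moves only by the tool move_arm, never from a script. Its argument "deltas" is a list of rows, each an object with "xyz": the shift along the tool's x, y, z in m, a list of three; "roll": the turn about the tool's z in degrees; "fingers": the closure, from 0 (fully open) to 1 (shut). A call has 1 to 12 rows; each row is the pose to reach, as a shift and turn from the pose commanded when the call began, along the tool's axes at that moment; what a row does not reach only later rows make up. A row lasts 1/12 s, in which the tool goes at most 41.7 mm and 7.16 degrees, less where a joint would pass 70% of its speed; a pose out of reach is approached as far as the arm can. A call with a gripper value outside its range is refused whole. The fingers move at their own pace and stop on an object; "grip_force" is the grip in N (left out, the last holds). Time passes only in rows, so rows that repeat a pose let the fingers close. It gives the time, the measured TCP pose, the force, the opening and the grip force at its end, in the units of the state.
- state(): the state, without advancing time (a new reading comes with each control period).
- capture(name): name is "scene" or "top"; returns the picture (384x512x3 uint8, red, green, blue); there is no depth.
- calibration(name): a dict with "fx", "fy", "cx", "cy" (pixels), "eye" and "attitude" of the camera in the world. Camera axes: x right, y up, looking along -z (the intrinsics and any distortion apply to the point x, -y, -z); pixel columns grow to the right and rows downward; lengths in m; the calibration is good to about 2 mm. A picture is of the moment at which its call begins. calibration takes no time and is no camera call.
- job_done(): hands the job in; it is judged then, once.
The state is a dict: "t": time; "q": joint angles; "joint_velocities": joint speeds; "joint_efforts": joint torques, N m; "position": TCP position; "eef_rot": TCP orientation; "wrist_force": force on the tool from outside, world axes, zero at the start; "wrist_torque": the same for the moment, N m; "finger_gap": finger opening in m; "gripper_force": force on a finger pad.
Only numpy, scipy, OpenCV 4.12 (cv2) and the standard library are available. Lean on these libraries where they do the work, as an engineer would, in place of code of your own. Each camera call takes 0.05 s, during which the arm holds its last target. There are 200 camera calls.

### The job

Roll the store's slatted door fully open, then stack all the porcelain tiles lying on the table flat and square on the grey pad inside, with a cork sheet laid squarely between every two tiles so that no tile touches another. When the stack is complete, roll the door fully shut, and leave the bowl, cup and saucer standing where they are.

Things in the scene. Friction and masses are not known exactly. Their poses are not given: they have to be found in the camera images.
- store: Wooden roll-top sample store, fixed. Origin: centre of its underside; x from its front (robot side) to its back, z up. D-shaped side cheeks: inner faces 100 mm either side, 10 mm thick, 185 mm high, arc radius 140 mm. Front sill 119 mm before the origin, 10 mm thick, 92 mm high. Fixed shell roof from 35 mm behind the origin backwards. Inside is reached from above when the door is open.
- door (a joint): Roll angle of the slatted tambour door about its track's axis, a level line along the store's y, 45 mm above the store's origin. 0 = fully closed, 1.484 rad = fully open (end stops); grows as the door rolls up and back over the top. Slats 8 mm thick at 130 mm radius. It stays where it is left and needs about 2 to 7 N at the bar. Starts at 0 to 0.3.
- door_bar (a point): Middle of the door's handle, a round steel bar 12 mm thick, 100 mm long along the store's y, on end posts, 168 mm from the track's axis (28 mm gap to the slats). At joint 0 it is 119 mm before and 119 mm above the axis, at 1.484 it is 108 mm behind and 129 mm above it. It can be pinched from above, fingers closing across it, and led along the arc.
- pad (a point): Centre of the grey pad (80 x 62 mm, flush, long side along the store's x) on the store's floor, 40 mm in front of the store's origin, 20 mm above the table. The stack is built here, long sides along the store's x.
- tile1: Carved white porcelain sample tile, flat, 68 x 48 x 10 mm, about 75 g. Origin: centre of its underside; x along its 68 mm side, y along its 48 mm side, z up out of the carved face. Lies loose on the table at the start. Of tile1 to tile4 only three or four are present.
- tile2: Carved white porcelain sample tile, flat, 68 x 48 x 10 mm, about 75 g. Origin: centre of its underside; x along its 68 mm side, y along its 48 mm side, z up out of the carved face. Lies loose on the table at the start. Of tile1 to tile4 only three or four are present.
- tile3: Carved white porcelain sample tile, flat, 68 x 48 x 10 mm, about 75 g. Origin: centre of its underside; x along its 68 mm side, y along its 48 mm side, z up out of the carved face. Lies loose on the table at the start. Of tile1 to tile4 only three or four are present.
- tile4: Carved white porcelain sample tile, flat, 68 x 48 x 10 mm, about 75 g. Origin: centre of its underside; x along its 68 mm side, y along its 48 mm side, z up out of the carved face. Lies loose on the table at the start. Of tile1 to tile4 only three or four are present.
- sheet1: Brown cork separator sheet, flat and stiff, 68 x 48 x 8 mm, 20 g. Origin: centre of its underside; x along its 68 mm side, y along its 48 mm side. Lies loose on the table at the start. There are always three.
- sheet2: Brown cork separator sheet, flat and stiff, 68 x 48 x 8 mm, 20 g. Origin: centre of its underside; x along its 68 mm side, y along its 48 mm side. Lies loose on the table at the start. There are always three.
- sheet3: Brown cork separator sheet, flat and stiff, 68 x 48 x 8 mm, 20 g. Origin: centre of its underside; x along its 68 mm side, y along its 48 mm side. Lies loose on the table at the start. There are always three.
- bowl: White porcelain bowl, 84 mm across, 50 mm high, standing among the tiles; not part of the job. Origin: centre of its foot.
- cup: White porcelain cup, 60 mm across, 60 mm high, standing among the tiles; not part of the job. Origin: centre of its foot.
- saucer: White porcelain saucer, 100 mm across, 16 mm high, lying beside the tiles; not part of the job. Origin: centre of its foot.
There are look-alikes about, which are no part of the job. Leave any black look-alike of the tile2 alone.

How it is judged (in metres and radians):
On the way, in this order (a step that is already met when the one before it is completed fails the run):
1. The door has been rolled fully open (joint above 1.38 rad) (value of joint door above 1.38 rad), for 0.2 s.
2. With the door still open (above 1.2 rad), all tiles are stacked square on the pad with cork between them, and let go (value of joint door above 1.2 rad and horizontal distance between each of tile1, tile2, tile3, tile4 and pad below 0.014 m and angle between each of tile1, tile2, tile3, tile4's own z axis and vertical below 0.12 rad and angle between the x axis of each of tile1, tile2, tile3, tile4 and the x axis of store, either way round below 0.2 rad and z of each of tile1, tile2, tile3, tile4 in the frame of store below 0.09 m and contact force between tile1 and tile2 below 0.02 N and contact force between each of tile1, tile2 and tile3 below 0.02 N and contact force between each of tile1, tile2, tile3 and tile4 below 0.02 N and (horizontal distance between sheet1 and pad above 0.13 m or (horizontal distance between sheet1 and pad below 0.014 m and angle between sheet1's own z axis and vertical below 0.12 rad and angle between the x axis of sheet1 and the x axis of store, either way round below 0.2 rad)) and (horizontal distance between sheet2 and pad above 0.13 m or (horizontal distance between sheet2 and pad below 0.014 m and angle between sheet2's own z axis and vertical below 0.12 rad and angle between the x axis of sheet2 and the x axis of store, either way round below 0.2 rad)) and (horizontal distance between sheet3 and pad above 0.13 m or (horizontal distance between sheet3 and pad below 0.014 m and angle between sheet3's own z axis and vertical below 0.12 rad and angle between the x axis of sheet3 and the x axis of store, either way round below 0.2 rad)) and contact force between the fingers and tile1 below 0.05 N and contact force between the fingers and tile2 below 0.05 N and contact force between the fingers and tile3 below 0.05 N and contact force between the fingers and tile4 below 0.05 N and contact force between the fingers and sheet1 below 0.05 N and contact force between the fingers and sheet2 below 0.05 N and contact force between the fingers and sheet3 below 0.05 N), for 0.3 s.
At the end, for the whole second after the job is handed in: Door closed (under 0.05 rad); tiles flat (0.12 rad) in one stack, centres within 14 mm of the pad's, long sides within 0.2 rad of the store's x; no tile touches a tile; each sheet is as square in the stack, or over 130 mm from the pad; all let go and at rest (value of joint door below 0.05 rad and horizontal distance between each of tile1, tile2, tile3, tile4 and pad below 0.014 m and angle between each of tile1, tile2, tile3, tile4's own z axis and vertical below 0.12 rad and angle between the x axis of each of tile1, tile2, tile3, tile4 and the x axis of store, either way round below 0.2 rad and z of each of tile1, tile2, tile3, tile4 in the frame of store below 0.09 m and contact force between tile1 and tile2 below 0.02 N and contact force between each of tile1, tile2 and tile3 below 0.02 N and contact force between each of tile1, tile2, tile3 and tile4 below 0.02 N and (horizontal distance between sheet1 and pad above 0.13 m or (horizontal distance between sheet1 and pad below 0.014 m and angle between sheet1's own z axis and vertical below 0.12 rad and angle between the x axis of sheet1 and the x axis of store, either way round below 0.2 rad)) and (horizontal distance between sheet2 and pad above 0.13 m or (horizontal distance between sheet2 and pad below 0.014 m and angle between sheet2's own z axis and vertical below 0.12 rad and angle between the x axis of sheet2 and the x axis of store, either way round below 0.2 rad)) and (horizontal distance between sheet3 and pad above 0.13 m or (horizontal distance between sheet3 and pad below 0.014 m and angle between sheet3's own z axis and vertical below 0.12 rad and angle between the x axis of sheet3 and the x axis of store, either way round below 0.2 rad)) and linear speed of each of tile1, tile2, tile3, tile4, sheet1, sheet2, sheet3 below 0.02 m/s).
It fails at once if The bowl is shifted by more than 5 cm or tipped over (distance of bowl from where it was at the start of the episode above 0.05 m or angle between bowl's own z axis and vertical above 0.6 rad).
It fails at once if The cup is shifted by more than 5 cm or tipped over (distance of cup from where it was at the start of the episode above 0.05 m or angle between cup's own z axis and vertical above 0.6 rad).
It fails at once if The saucer is shifted by more than 5 cm or tipped over (distance of saucer from where it was at the start of the episode above 0.05 m or angle between saucer's own z axis and vertical above 0.6 rad).
Of tile1, tile2, tile3, tile4 only 3 to 4 are there at a start; the rules pass over those that are not, and their reading is None.
At some moment in a run one of tile1, tile2, tile3, tile4, sheet1, sheet2, sheet3 may be knocked a few centimetres aside while the robot is not near it.
It also fails if it takes over 210 s, if anything falls off the work surface, if the arm or the gripper's body presses on something with over 40 N, if the wrist force passes 120 N, or if a joint passes its speed limit or range.

## Working session

There is one attempt and no reset: what is moved stays moved. The work goes in short steps, Python scripts to look and compute and a tool call to move; the robot and the scene stay as the last step left them, time stands still between calls to the robot, and variables do not carry over. Pictures are saved under pics/ and viewed, at most 16 in all, crops included, and the job is handed in when it is done.

Besides the shell and the picture viewer there is one more tool, called after ">>>" as name([rows], argument=value, ...), one row to a line, values as JSON. move_arm: Moves the arm, as the interface text tells. Its arguments: {"type":"object","properties":{"deltas":{"type":"array"},"grip_force":{"type":"number"}},"required":["deltas"]}

```bash
mkdir -p pics; ls
python3 - <<'E'
from workcell import *
import cv2
for n in("scene","top"):
    im=capture(n); cv2.imwrite(f"pics/{n}0.png",im[...,::-1]); print(n,calibration(n))
print(state())
E
```

```text
pics
scene {'fx': 413.0368114012165, 'fy': 413.0368114012165, 'cx': 259.9557687167087, 'cy': 185.8743208560844, 'eye': array([ 1.11898962, -0.46786711,  1.09252471]), 'attitude': array([34.16792896, -0.81190438, 63.07857814])}
top {'fx': 388.1581662644166, 'fy': 388.1581662644166, 'cx': 259.3132984694168, 'cy': 194.62133606450053, 'eye': array([ 0.33740515, -0.14047325,  1.07274834]), 'attitude': array([ 12.10996924,   0.15778616, -86.53989527])}
{'t': 0.1, 'q': array([ 91.91359085,  28.74970226, -24.45259359,  88.88644519,
        12.65039786,  65.22011268, -12.05001798]), 'joint_velocities': array([ 0.07258901, -0.11312771, -0.14912431, -0.09121914,  0.0076371 ,
        0.00696501,  0.09292714]), 'joint_efforts': array([-1.09883083e-02, -5.70805585e+01, -5.83797053e+00, -2.81749374e+01,
        1.06165282e-02,  5.52192927e-03, -2.70063822e-05]), 'position': array([ 0.14786175, -0.63230265,  0.23033962]), 'eef_rot': array([-1.79896805e+02, -3.34864503e-03,  1.31672045e+01]), 'wrist_force': array([-0.208424  ,  0.31787377, -0.87943383]), 'wrist_torque': array([-0.03279785,  0.04464839,  0.05296902]), 'gripper_force': 0.0, 'finger_gap': 0.08548468470804658}
```

View pics/scene0.png

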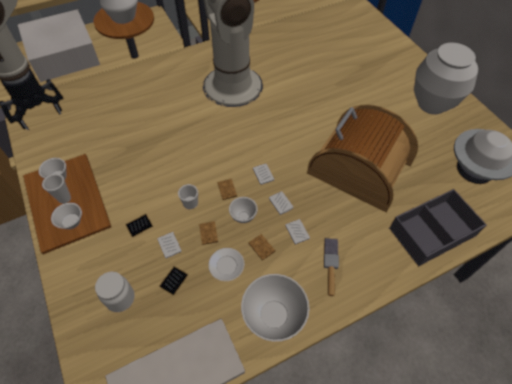

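View pics/top0.png

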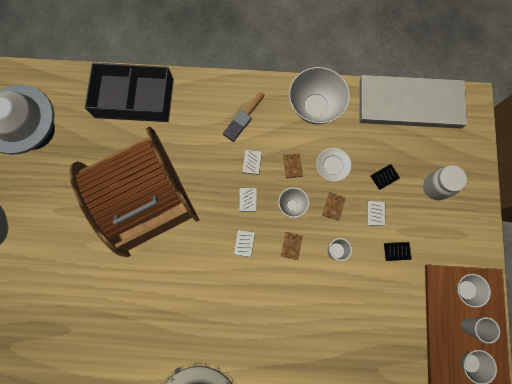

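The pictures show four white tiles (top px ~(252,162), (248,200), (245,244), (376,213)) and three cork sheets ((292,165), (334,206), (291,246)). There are two black look-alikes at (385,177) and (398,251). The store is at about (130,200), with its handle at (135,210).

```bash
cat > h.py <<'E'
import numpy as np, cv2
from scipy.spatial.transform import Rotation as R
from workcell import *
def cam(n):
    c=calibration(n); return c, R.from_euler('xyz',c['attitude'],degrees=True).as_matrix(), np.array(c['eye'])
def unproj(n,px,z):
    c,A,e=cam(n); px=np.atleast_2d(px).astype(float)
    d=np.c_[(px[:,0]-c['cx'])/c['fx'],-(px[:,1]-c['cy'])/c['fy'],-np.ones(len(px))]@A.T
    return e+d*((z-e[2])/d[:,2])[:,None]
def proj(n,P):
    c,A,e=cam(n); v=(np.atleast_2d(P)-e)@A
    return np.c_[c['cx']+c['fx']*v[:,0]/-v[:,2], c['cy']-c['fy']*v[:,1]/-v[:,2]]
def rects(im,kind,n="top"):
    "flat pieces (x,y,yaw of long side,L,W) at table level"
    hsv=cv2.cvtColor(im,cv2.COLOR_RGB2HSV)
    if kind=="tile": m=cv2.inRange(hsv,(0,0,150),(179,45,255)); h=.005
    else: m=cv2.inRange(hsv,(5,90,40),(20,255,150)); h=.004
    m=cv2.morphologyEx(m,cv2.MORPH_CLOSE,np.ones((3,3),np.uint8))
    out=[]
    for c in cv2.findContours(m,cv2.RETR_EXTERNAL,cv2.CHAIN_APPROX_NONE)[0]:
        if not 250<cv2.contourArea(c)<650: continue
        p=unproj(n,c[:,0,:],h)[:,:2]
        (x,y),(w,l),a=cv2.minAreaRect((p*1000).astype(np.float32))
        if w>l: w,l,a=l,w,a+90
        yaw=(a+90+90)%180-90
        out.append((x/1e3,y/1e3,yaw,l+2.5,w+2.5,c[:,0].mean(0).round()))
    return out
E
python3 - <<'E'
from h import *
t=cv2.imread("pics/top0.png")[...,::-1]; s=cv2.imread("pics/scene0.png")[...,::-1]
hsv=cv2.cvtColor(t,cv2.COLOR_RGB2HSV)
for p in [(292,165),(334,206),(291,246),(270,200),(252,162),(376,213),(135,180)]: print(p,hsv[p[1],p[0]])
for k in("tile","sheet"):
    for r in rects(t,k): print(k,np.round(r[:5],3),r[5])
a=cv2.resize(t[120:265,60:210],None,fx=4,fy=4,interpolation=cv2.INTER_CUBIC)
cv2.imwrite("pics/st.png",a[...,::-1])
a=cv2.resize(s[90:215,300:425],None,fx=4.6,fy=4.6,interpolation=cv2.INTER_CUBIC)
cv2.imwrite("pics/ss.png",a[...,::-1])
E
```

```text
(292, 165) [ 16 149 113]
(334, 206) [ 16 147 116]
(291, 246) [ 16 150 114]
(270, 200) [ 20 114 146]
(252, 162) [ 33  15 150]
(376, 213) [ 33  15 150]
(135, 180) [ 12 172 120]
tile [ 8.0000e-02  4.0000e-02 -6.7421e+01  9.2944e+01  3.1048e+01] [185. 377.]
tile [ 0.341 -0.692  4.121 82.842 50.773] [466. 288.]
tile [ 0.428 -0.09  -5.834 69.317 49.185] [244. 243.]
tile [ 0.534 -0.451 -0.177 68.51  47.182] [376. 213.]
tile [  0.549  -0.224 -19.899  87.124  79.114] [295. 203.]
tile [ 0.552 -0.091  3.594 65.629 44.864] [248. 199.]
tile [  0.647  -0.66  -86.586  94.255  72.751] [448. 178.]
tile [ 0.662 -0.096 -3.864 68.691 49.433] [252. 161.]
sheet [  0.432  -0.204  81.278 176.248  73.518] [288. 241.]
sheet [  0.489  -0.606 -89.316 197.013  34.816] [434. 232.]
sheet [ 8.43000e-01 -1.10000e-01 -5.60110e+01  1.62738e+02  6.85680e+01] [262. 103.]
sheet [  0.928  -0.756 -84.33   86.823  46.113] [478.  89.]
```

View pics/st.png

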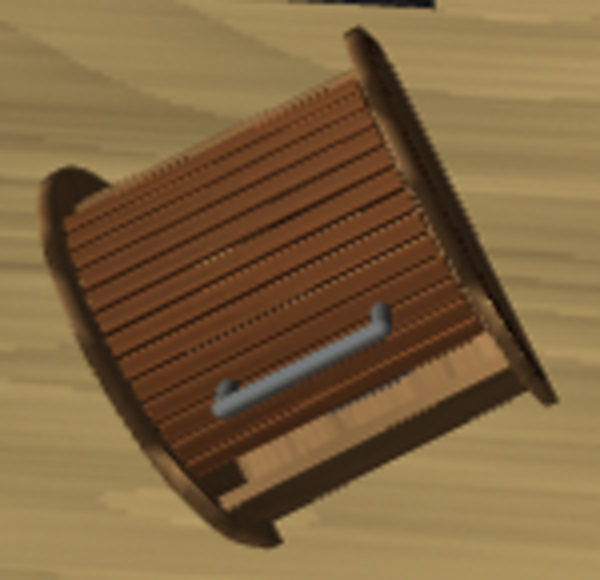

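View pics/ss.png

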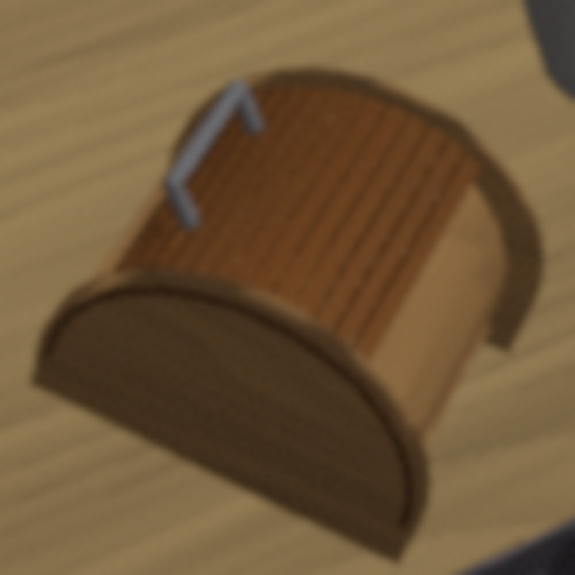

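```bash
sed -i 's/(5,90,40),(20,255,150)/(5,120,40),(18,255,150)/;s/cv2.MORPH_CLOSE,np.ones((3,3),np.uint8))/cv2.MORPH_CLOSE,np.ones((3,3),np.uint8))\n    if kind=="sheet": m=cv2.morphologyEx(m,cv2.MORPH_OPEN,np.ones((5,5),np.uint8))/' h.py
python3 - <<'E'
from h import *
t=cv2.imread("pics/top0.png")[...,::-1]
for r in rects(t,"sheet"): print(np.round(r[:5],3),r[5])
hsv=cv2.cvtColor(t,cv2.COLOR_RGB2HSV); print(hsv[165,275:312].tolist())
E
```

```text
[ 0.429 -0.22  -9.125 71.344 51.225] [292. 246.]
[  0.547  -0.333 -14.81   73.27   52.414] [334. 206.]
[ 0.658 -0.213 10.022 73.302 52.593] [292. 165.]
[[20, 114, 155], [20, 115, 155], [20, 114, 156], [19, 116, 156], [20, 114, 156], [20, 114, 156], [20, 115, 155], [20, 114, 157], [20, 117, 151], [18, 134, 124], [16, 149, 120], [16, 147, 120], [15, 146, 129], [16, 147, 128], [15, 147, 123], [16, 149, 115], [16, 148, 112], [16, 149, 113], [16, 147, 116], [15, 149, 116], [15, 148, 105], [16, 150, 107], [16, 150, 117], [16, 146, 124], [16, 148, 124], [17, 143, 123], [19, 127, 139], [20, 115, 159], [20, 115, 158], [20, 114, 159], [21, 115, 157], [20, 115, 158], [20, 115, 158], [20, 115, 157], [20, 116, 156], [20, 115, 157], [20, 114, 156]]
```

```bash
cat > store.py <<'E'
from h import *
from scipy.optimize import least_squares
T=lambda u,v:((u+.5)/4-.5+60,(v+.5)/4-.5+120)
S=lambda u,v:((u+.5)/4.6-.5+300,(v+.5)/4.6-.5+90)
# model pts as function of door q
def bar(q,y): a=np.deg2rad(135)-q; return (168e-3*np.cos(a),y,.045+168e-3*np.sin(a))
obs=[("top",T(222,408),lambda q:bar(q,.047)),("top",T(380,325),lambda q:bar(q,-.047)),
("scene",S(178,180),lambda q:bar(q,-.047)),("scene",S(238,86),lambda q:bar(q,.047)),
("scene",S(36,382),lambda q:(-.140,-.110,0)),("scene",S(400,560),lambda q:(.140,-.110,0)),
("top",T(555,402),lambda q:(-.140,-.110,.0)),("top",T(278,546),lambda q:(-.140,.110,.0)),
("scene",S(508,350),lambda q:(.140,.110,0)),("top",T(282,518),lambda q:(-.124,.1,.0)),]
def W(p,P): c,s=np.cos(p[2]),np.sin(p[2]); return np.array([p[0]+c*P[0]-s*P[1],p[1]+s*P[0]+c*P[1],P[2]])
def res(p): return np.concatenate([(proj(n,W(p,f(p[3])))[0]-px) for n,px,f in obs])
if __name__=="__main__":
    r=least_squares(res,[.55,.22,.45,.1],loss='soft_l1')
    print(r.x,np.rad2deg(r.x[2:])); print(res(r.x).reshape(-1,2).round(1))
    p=r.x
    print("pad",W(p,(-.04,0,.02)),"bar",W(p,bar(p[3],0)),"axis",W(p,(0,0,.045)),"open",W(p,bar(1.484,0)))
    t=cv2.imread("pics/top0.png");s=cv2.imread("pics/scene0.png")
    a=np.linspace(0,np.pi,40)
    out=[]
    for n,im,x0,y0,w in(("top",t,60,120,150),("scene",s,300,80,150)):
        im=cv2.resize(im[y0:y0+w,x0:x0+w],None,fx=3,fy=3,interpolation=cv2.INTER_CUBIC)
        L=[[(-.14,y,0)]+[(-.14*np.cos(q),y,.045+.14*np.sin(q)) for q in a]+[(.14,y,0)] for y in(-.11,.11)]
        L+=[[(-.124,-.1,.092),(-.124,.1,.092)],[(-.124,-.1,.0),(-.124,.1,.0)],[(-.114,-.1,.092),(-.114,.1,.092)],[bar(p[3],-.05),bar(p[3],.05)]]
        for l in L:
            q=np.array([(proj(n,W(p,P))[0]-(x0,y0)+.5)*3 for P in l]); cv2.polylines(im,[q.astype(np.int32)],False,(0,255,0),1)
        out.append(im)
    cv2.imwrite("pics/fit.png",cv2.resize(np.hstack(out),(800,400)))
E
python3 store.py
```

```text
[0.54849272 0.20607032 0.5530959  0.22152338] [31.69006056 12.69235448]
[[ 1.1 -1.6]
 [-1.4  0.2]
 [-0.5 -0.2]
 [-0.3  0.6]
 [-1.5  0.6]
 [-0.2  1. ]
 [ 1.1 -1. ]
 [-1.8  0.8]
 [ 0.9 -1.7]
 [-1.8  0.8]]
pad [0.51445663 0.18505736 0.02      ] bar [0.47209008 0.1589014  0.18699201] axis [0.54849272 0.20607032 0.045     ] open [0.6404317  0.26283096 0.17364468]
```

View pics/fit.png

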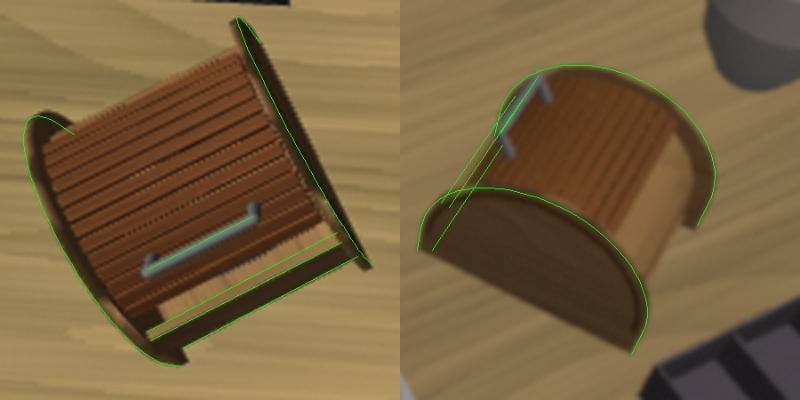

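```bash
sed -i 's/T(278,546),lambda q:(-.140,.110,.0)/T(278,546),lambda q:(-.140,.100,.0)/' store.py; python3 store.py
```

```text
[0.54776571 0.207402   0.5495341  0.21865505] [31.48598454 12.52801149]
[[ 0.4 -1.1]
 [-2.   0.8]
 [-0.4 -0.6]
 [-0.1  0.3]
 [-1.3  0.2]
 [-0.2  0.7]
 [ 0.5 -0.5]
 [ 0.8 -0.8]
 [ 1.1 -1.8]
 [-2.5  1. ]]
pad [0.51365499 0.1865104  0.02      ] bar [0.47084855 0.16029298 0.18673388] axis [0.54776571 0.207402   0.045     ] open [0.63990627 0.26383481 0.17364468]
```

```bash
cat > go.py <<'E'
import sys
from h import *
def delta(p,yaw,p0,y0):
    Rt=R.from_euler('xyz',[180,0,y0],degrees=True).as_matrix()
    roll=-((yaw-y0+90)%180-90)
    return (Rt.T@(np.array(p)-p0)).round(4),round(roll,1)
if __name__=="__main__":
    s=state(); p0=np.array(s['position']); y0=s['eef_rot'][2]
    print("t",round(s['t'],2),p0.round(4),"rot",np.round(s['eef_rot'],1),"q",s['q'].round(0),"F",s['wrist_force'].round(1),"gap",round(s['finger_gap'],4))
    # chained targets: x,y,z,yaw ; each delta from previous target
    for a in sys.argv[1:]:
        v=[float(i) for i in a.split(',')]
        d,r=delta(v[:3],v[3],p0,y0); print(a,"->",d.tolist(),"roll",r,"dist",np.linalg.norm(d).round(3))
        p0=np.array(v[:3]); y0=y0-r
E
python3 go.py " 0.40,-0.35,0.26,-10" "0.471,0.160,0.25,-58.5" "0.471,0.160,0.178,-58.5"
```

```text
t 0.1 [ 0.1479 -0.6323  0.2303] rot [-179.9   -0.    13.2] q [ 92.  29. -24.  89.  13.  65. -12.] F [-0.2  0.3 -0.9] gap 0.0855
 0.40,-0.35,0.26,-10 -> [0.3098, -0.2174, -0.0297] roll 23.2 dist 0.38
0.471,0.160,0.25,-58.5 -> [-0.0189, -0.5146, 0.01] roll 48.5 dist 0.515
0.471,0.160,0.178,-58.5 -> [0.0, -0.0, 0.072] roll -0.0 dist 0.072
```

>>> move_arm([
  {"xyz": [0.31,-0.217,-0.03],"roll": 23.2,"fingers": 0},
  {"xyz": [0.31,-0.217,-0.03],"roll": 23.2,"fingers": 0},
  {"xyz": [0.31,-0.217,-0.03],"roll": 23.2,"fingers": 0},
  {"xyz": [0.31,-0.217,-0.03],"roll": 23.2,"fingers": 0},
  {"xyz": [0.31,-0.217,-0.03],"roll": 23.2,"fingers": 0},
  {"xyz": [0.31,-0.217,-0.03],"roll": 23.2,"fingers": 0},
  {"xyz": [0.31,-0.217,-0.03],"roll": 23.2,"fingers": 0},
  {"xyz": [0.31,-0.217,-0.03],"roll": 23.2,"fingers": 0},
  {"xyz": [0.31,-0.217,-0.03],"roll": 23.2,"fingers": 0},
  {"xyz": [0.31,-0.217,-0.03],"roll": 23.2,"fingers": 0},
  {"xyz": [0.31,-0.217,-0.03],"roll": 23.2,"fingers": 0},
], grip_force=25)

```text
t: 1.02
position: [0.4032, -0.3475, 0.2616]
eef_rot: [-180.0, -0.1, -9.6]
wrist_force: [0.2, -0.4, 0.2]
finger_gap: 0.0852
gripper_force: 0.0
```

>>> move_arm([
  {"xyz": [-0.019,-0.515,0.01],"roll": 48.5,"fingers": 0.4},
  {"xyz": [-0.019,-0.515,0.01],"roll": 48.5,"fingers": 0.4},
  {"xyz": [-0.019,-0.515,0.01],"roll": 48.5,"fingers": 0.4},
  {"xyz": [-0.019,-0.515,0.01],"roll": 48.5,"fingers": 0.4},
  {"xyz": [-0.019,-0.515,0.01],"roll": 48.5,"fingers": 0.4},
  {"xyz": [-0.019,-0.515,0.01],"roll": 48.5,"fingers": 0.4},
  {"xyz": [-0.019,-0.515,0.01],"roll": 48.5,"fingers": 0.4},
  {"xyz": [-0.019,-0.515,0.01],"roll": 48.5,"fingers": 0.4},
  {"xyz": [-0.019,-0.515,0.01],"roll": 48.5,"fingers": 0.4},
  {"xyz": [-0.019,-0.515,0.01],"roll": 48.5,"fingers": 0.4},
  {"xyz": [-0.019,-0.515,0.01],"roll": 48.5,"fingers": 0.4},
  {"xyz": [-0.019,-0.515,0.01],"roll": 48.5,"fingers": 0.4},
])

```text
t: 2.02
position: [0.4436, -0.043, 0.2486]
eef_rot: [179.3, 0.1, -58.0]
wrist_force: [0.1, 0.2, -0.0]
finger_gap: 0.0509
gripper_force: 0.0
```

```bash
python3 go.py "0.471,0.160,0.25,-58.5" "0.471,0.160,0.178,-58.5"
```

```text
t 2.02 [ 0.4436 -0.043   0.2486] rot [ 1.793e+02  1.000e-01 -5.800e+01] q [  -1.    5.    3.  116.    0.   60. -146.] F [ 0.1  0.2 -0. ] gap 0.0509
0.471,0.160,0.25,-58.5 -> [-0.1577, -0.1307, -0.0014] roll 0.5 dist 0.205
0.471,0.160,0.178,-58.5 -> [0.0, -0.0, 0.072] roll -0.0 dist 0.072
```

```bash
sed -i 's/roll=-((yaw-y0+90)%180-90)/roll=-(yaw-y0)/' go.py; python3 go.py "0.46,0.08,0.25,26" "0.471,0.160,0.25,106" "0.471,0.16,0.178,121.5"
```

```text
t 2.02 [ 0.4436 -0.043   0.2486] rot [ 1.793e+02  1.000e-01 -5.800e+01] q [  -1.    5.    3.  116.    0.   60. -146.] F [ 0.1  0.2 -0. ] gap 0.0509
0.46,0.08,0.25,26 -> [-0.0956, -0.0791, -0.0014] roll -84.0 dist 0.124
0.471,0.160,0.25,106 -> [0.0449, -0.0671, -0.0] roll -80.0 dist 0.081
0.471,0.16,0.178,121.5 -> [-0.0, -0.0, 0.072] roll -15.5 dist 0.072
```

>>> move_arm([
  {"xyz": [-0.096,-0.079,-0.001],"roll": -84,"fingers": 0.4},
  {"xyz": [-0.096,-0.079,-0.001],"roll": -84,"fingers": 0.4},
  {"xyz": [-0.096,-0.079,-0.001],"roll": -84,"fingers": 0.4},
  {"xyz": [-0.096,-0.079,-0.001],"roll": -84,"fingers": 0.4},
  {"xyz": [-0.096,-0.079,-0.001],"roll": -84,"fingers": 0.4},
  {"xyz": [-0.096,-0.079,-0.001],"roll": -84,"fingers": 0.4},
  {"xyz": [-0.096,-0.079,-0.001],"roll": -84,"fingers": 0.4},
  {"xyz": [-0.096,-0.079,-0.001],"roll": -84,"fingers": 0.4},
  {"xyz": [-0.096,-0.079,-0.001],"roll": -84,"fingers": 0.4},
  {"xyz": [-0.096,-0.079,-0.001],"roll": -84,"fingers": 0.4},
  {"xyz": [-0.096,-0.079,-0.001],"roll": -84,"fingers": 0.4},
  {"xyz": [-0.096,-0.079,-0.001],"roll": -84,"fingers": 0.4},
])

```text
t: 3.02
position: [0.4599, 0.0799, 0.2489]
eef_rot: [-179.9, 0.8, 26.4]
wrist_force: [-0.3, 0.1, -0.1]
finger_gap: 0.0516
gripper_force: 0.0
```

```bash
python3 go.py "0.471,0.160,0.25,121.5"
```

```text
t 3.02 [0.4599 0.0799 0.2489] rot [-179.9    0.8   26.4] q [ -4.   8. -10. 113.   2.  60. -78.] F [-0.3  0.1 -0.1] gap 0.0516
0.471,0.160,0.25,121.5 -> [0.0455, -0.0669, -0.0011] roll -95.1 dist 0.081
```

>>> move_arm([
  {"xyz": [0.045,-0.067,-0.001],"roll": -85,"fingers": 0.4},
  {"xyz": [0.045,-0.067,-0.001],"roll": -85,"fingers": 0.4},
  {"xyz": [0.045,-0.067,-0.001],"roll": -85,"fingers": 0.4},
  {"xyz": [0.045,-0.067,-0.001],"roll": -85,"fingers": 0.4},
  {"xyz": [0.045,-0.067,-0.001],"roll": -85,"fingers": 0.4},
  {"xyz": [0.045,-0.067,-0.001],"roll": -85,"fingers": 0.4},
  {"xyz": [0.045,-0.067,-0.001],"roll": -85,"fingers": 0.4},
  {"xyz": [0.045,-0.067,-0.001],"roll": -85,"fingers": 0.4},
  {"xyz": [0.045,-0.067,-0.001],"roll": -85,"fingers": 0.4},
  {"xyz": [0.045,-0.067,-0.001],"roll": -85,"fingers": 0.4},
  {"xyz": [0.045,-0.067,-0.001],"roll": -85,"fingers": 0.4},
  {"xyz": [0.045,-0.067,-0.001],"roll": -85,"fingers": 0.4},
])

```text
t: 4.02
position: [0.4711, 0.1598, 0.2493]
eef_rot: [-179.2, 0.0, 111.3]
wrist_force: [-0.1, 0.8, -0.2]
finger_gap: 0.0512
gripper_force: 0.0
```

>>> move_arm([
  {"xyz": [0,0,0.04],"roll": -10,"fingers": 0.4},
  {"xyz": [0,0,0.072],"roll": -10,"fingers": 0.4},
  {"xyz": [0,0,0.072],"roll": -10,"fingers": 0.4},
  {"xyz": [0,0,0.072],"roll": -10,"fingers": 0.4},
])

```text
t: 4.35
position: [0.4687, 0.1596, 0.1764]
eef_rot: [-179.0, -0.2, 120.9]
wrist_force: [-0.2, 0.3, 0.6]
finger_gap: 0.0512
gripper_force: 0.0
```

```bash
python3 - <<'E'
from h import *
a=capture("top")[120:265,60:210];b=capture("scene")[90:215,300:425]
o=np.hstack([cv2.resize(a,(400,387)),cv2.resize(b,(387,387))]); cv2.imwrite("pics/g1.png",o[...,::-1])
E
python3 go.py "0.471,0.160,0.178,121.5"
```

```text
t 4.45 [0.4711 0.1614 0.1792] rot [-1.794e+02 -1.000e-01  1.210e+02] q [ -2.  17. -24. 113.   8.  53.   1.] F [0.9 0.9 0.8] gap 0.051
0.471,0.160,0.178,121.5 -> [-0.0011, -0.0007, 0.0012] roll -0.5 dist 0.002
```

View pics/g1.png

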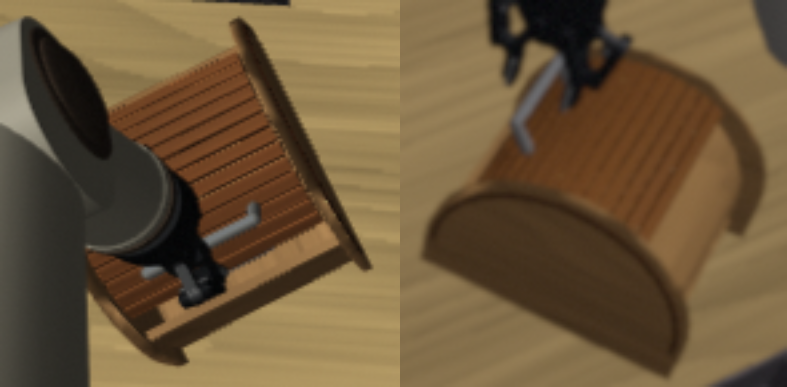

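>>> move_arm([
  {"xyz": [0,0,0],"roll": -0.5,"fingers": 1},
  {"xyz": [0,0,0],"roll": -0.5,"fingers": 1},
  {"xyz": [0,0,0],"roll": -0.5,"fingers": 1},
  {"xyz": [0,0,0],"roll": -0.5,"fingers": 1},
  {"xyz": [0,0,0],"roll": -0.5,"fingers": 1},
  {"xyz": [0,0,0],"roll": -0.5,"fingers": 1},
  {"xyz": [0,0,0],"roll": -0.5,"fingers": 1},
])

```text
t: 5.03
position: [0.4695, 0.1613, 0.1789]
eef_rot: [-179.3, -0.1, 121.6]
wrist_force: [-3.4, -2.3, 6.4]
finger_gap: 0.0109
gripper_force: 25.4
```

Run:
```python
from h import *
s=state();print(s['position'],s['wrist_force'],s['finger_gap'],s['gripper_force'])
q0=.219
for q in np.linspace(q0,1.50,23)[1:]:
    a=np.deg2rad(135)-q;b=np.deg2rad(135)-q0
    print(round(q,2),"y %.3f z %.3f"%(.168*(np.cos(a)-np.cos(b)),-.168*(np.sin(a)-np.sin(b))))
```

```text
[0.46953756 0.16133575 0.178928  ] [-3.42155414 -2.28663013  6.3877631 ] 0.01090727900621056 25.44013023376465
0.28 y 0.008 z -0.005
0.34 y 0.017 z -0.010
0.39 y 0.026 z -0.014
0.45 y 0.035 z -0.017
0.51 y 0.044 z -0.020
0.57 y 0.054 z -0.022
0.63 y 0.064 z -0.024
0.68 y 0.073 z -0.025
0.74 y 0.083 z -0.026
0.8 y 0.093 z -0.026
0.86 y 0.103 z -0.026
0.92 y 0.112 z -0.025
0.98 y 0.122 z -0.023
1.03 y 0.132 z -0.021
1.09 y 0.141 z -0.018
1.15 y 0.150 z -0.015
1.21 y 0.159 z -0.011
1.27 y 0.168 z -0.007
1.33 y 0.177 z -0.002
1.38 y 0.185 z 0.003
1.44 y 0.193 z 0.009
1.5 y 0.200 z 0.015
```

>>> move_arm([
  {"xyz": [0,0.008,-0.005],"roll": 0,"fingers": 1},
  {"xyz": [0,0.017,-0.01],"roll": 0,"fingers": 1},
  {"xyz": [0,0.026,-0.014],"roll": 0,"fingers": 1},
  {"xyz": [0,0.035,-0.017],"roll": 0,"fingers": 1},
  {"xyz": [0,0.044,-0.02],"roll": 0,"fingers": 1},
  {"xyz": [0,0.054,-0.022],"roll": 0,"fingers": 1},
  {"xyz": [0,0.064,-0.024],"roll": 0,"fingers": 1},
  {"xyz": [0,0.073,-0.025],"roll": 0,"fingers": 1},
  {"xyz": [0,0.083,-0.026],"roll": 0,"fingers": 1},
])

```text
t: 5.78
position: [0.5403, 0.2043, 0.2038]
eef_rot: [-179.2, -0.1, 121.6]
wrist_force: [-3.2, -2.8, 4.0]
finger_gap: 0.0108
gripper_force: 26.8
```

```bash
python3 go.py
```

```text
t 5.78 [0.5403 0.2043 0.2038] rot [-1.792e+02 -1.000e-01  1.216e+02] q [ -5.  23. -23. 100.  10.  59.  -1.] F [-3.2 -2.8  4. ] gap 0.0108
```

>>> move_arm([
  {"xyz": [0,0.01,0],"roll": 0,"fingers": 1},
  {"xyz": [0,0.02,0],"roll": 0,"fingers": 1},
  {"xyz": [0,0.029,0.001],"roll": 0,"fingers": 1},
  {"xyz": [0,0.039,0.003],"roll": 0,"fingers": 1},
  {"xyz": [0,0.049,0.005],"roll": 0,"fingers": 1},
  {"xyz": [0,0.058,0.008],"roll": 0,"fingers": 1},
  {"xyz": [0,0.067,0.011],"roll": 0,"fingers": 1},
  {"xyz": [0,0.076,0.015],"roll": 0,"fingers": 1},
  {"xyz": [0,0.085,0.019],"roll": 0,"fingers": 1},
  {"xyz": [0,0.094,0.024],"roll": 0,"fingers": 1},
  {"xyz": [0,0.102,0.029],"roll": 0,"fingers": 1},
  {"xyz": [0,0.11,0.035],"roll": 0,"fingers": 1},
])

```text
t: 6.78
position: [0.6353, 0.2625, 0.1658]
eef_rot: [-179.3, -0.1, 121.6]
wrist_force: [-0.1, -5.3, 1.5]
finger_gap: 0.0107
gripper_force: 28.3
```

>>> move_arm([
  {"xyz": [0,0.006,0.005],"roll": 0,"fingers": 1},
  {"xyz": [0,0.008,0.007],"roll": 0,"fingers": 1},
  {"xyz": [0,0.008,0.007],"roll": 0,"fingers": 1},
  {"xyz": [0,0.008,0.007],"roll": 0,"fingers": 1},
])

```text
t: 7.12
position: [0.6397, 0.2652, 0.1604]
eef_rot: [-179.0, -0.1, 121.6]
wrist_force: [-8.5, -10.5, 15.5]
finger_gap: 0.0107
gripper_force: 30.3
```

```bash
python3 go.py
```

```text
t 7.12 [0.6397 0.2652 0.1604] rot [-1.790e+02 -1.000e-01  1.216e+02] q [-11.  37. -21.  85.  14.  62.  -3.] F [ -8.5 -10.5  15.5] gap 0.0107
```

>>> move_arm([
  {"xyz": [0,0,0],"roll": 0,"fingers": 0.3},
  {"xyz": [0,0,0],"roll": 0,"fingers": 0.3},
  {"xyz": [0,0,0],"roll": 0,"fingers": 0.3},
  {"xyz": [0,0,0],"roll": 0,"fingers": 0.3},
  {"xyz": [0,0,-0.04],"roll": 0,"fingers": 0.3},
  {"xyz": [0,0,-0.08],"roll": 0,"fingers": 0.3},
  {"xyz": [0,0,-0.08],"roll": 0,"fingers": 0.3},
])

```text
t: 7.7
position: [0.6456, 0.2709, 0.2482]
eef_rot: [179.9, -0.1, 121.7]
wrist_force: [2.1, 1.9, 2.1]
finger_gap: 0.0594
gripper_force: 0.0
```

```bash
python3 go.py "0.60,0.06,0.24,60" "0.552,-0.091,0.14,3"
```

```text
t 7.7 [0.6456 0.2709 0.2482] rot [ 1.799e+02 -1.000e-01  1.217e+02] q [-10.  33. -22.  80.  12.  70.  -2.] F [2.1 1.9 2.1] gap 0.0594
0.60,0.06,0.24,60 -> [-0.1555, -0.1496, 0.0082] roll 61.7 dist 0.216
0.552,-0.091,0.14,3 -> [-0.1548, 0.0339, 0.1] roll 57.0 dist 0.187
```

>>> move_arm([
  {"xyz": [-0.156,-0.15,0.008],"roll": 61.7,"fingers": 0.25},
  {"xyz": [-0.156,-0.15,0.008],"roll": 61.7,"fingers": 0.25},
  {"xyz": [-0.156,-0.15,0.008],"roll": 61.7,"fingers": 0.25},
  {"xyz": [-0.156,-0.15,0.008],"roll": 61.7,"fingers": 0.25},
  {"xyz": [-0.156,-0.15,0.008],"roll": 61.7,"fingers": 0.25},
  {"xyz": [-0.156,-0.15,0.008],"roll": 61.7,"fingers": 0.25},
  {"xyz": [-0.156,-0.15,0.008],"roll": 61.7,"fingers": 0.25},
  {"xyz": [-0.156,-0.15,0.008],"roll": 61.7,"fingers": 0.25},
  {"xyz": [-0.156,-0.15,0.008],"roll": 61.7,"fingers": 0.25},
  {"xyz": [-0.156,-0.15,0.008],"roll": 61.7,"fingers": 0.25},
])

```text
t: 8.53
position: [0.596, 0.0566, 0.2327]
eef_rot: [-179.6, 0.5, 59.8]
wrist_force: [0.4, -0.5, 0.4]
finger_gap: 0.0645
gripper_force: 0.0
```

>>> move_arm([
  {"xyz": [-0.155,0.034,0.1],"roll": 57,"fingers": 0.25},
  {"xyz": [-0.155,0.034,0.1],"roll": 57,"fingers": 0.25},
  {"xyz": [-0.155,0.034,0.1],"roll": 57,"fingers": 0.25},
  {"xyz": [-0.155,0.034,0.1],"roll": 57,"fingers": 0.25},
  {"xyz": [-0.155,0.034,0.1],"roll": 57,"fingers": 0.25},
  {"xyz": [-0.155,0.034,0.1],"roll": 57,"fingers": 0.25},
  {"xyz": [-0.155,0.034,0.1],"roll": 57,"fingers": 0.25},
  {"xyz": [-0.155,0.034,0.1],"roll": 57,"fingers": 0.25},
  {"xyz": [-0.155,0.034,0.1],"roll": 57,"fingers": 0.25},
])

```text
t: 9.28
position: [0.5467, -0.0952, 0.1337]
eef_rot: [179.8, 0.7, 2.9]
wrist_force: [-1.3, 0.9, -0.4]
finger_gap: 0.0641
gripper_force: 0.0
```

```bash
python3 - <<'E'
from h import *
from store import W
a=capture("top");b=capture("scene")
for k in("tile","sheet"):
    for r in rects(a,k):
        if -.5<r[1]<.0: print(k,np.round(r[:5],3))
p=(.5478,.2074,.5495)
o=[]
for n,im,x0,y0,w in(("top",a,60,120,150),("scene",b,300,80,150)):
    im=cv2.resize(im[y0:y0+w,x0:x0+w],None,fx=2.6,fy=2.6,interpolation=cv2.INTER_CUBIC)
    q=np.array([(proj(n,W(p,(-.04+i,j,.02)))[0]-(x0,y0)+.5)*2.6 for i,j in((-.04,-.031),(.04,-.031),(.04,.031),(-.04,.031))])
    cv2.polylines(im,[q.astype(np.int32)],True,(0,255,0),1); o.append(im)
cv2.imwrite("pics/g2.png",np.hstack(o)[...,::-1]); cv2.imwrite("pics/top2.png",a[...,::-1])
E
python3 go.py "0.552,-0.091,0.14,3"
```

```text
tile [ 8.50000e-02 -4.00000e-03 -8.65010e+01  1.19803e+02  3.81890e+01]
tile [ 0.428 -0.09  -5.316 69.464 49.351]
tile [ 0.534 -0.451 -0.177 68.51  47.182]
tile [  0.55   -0.22  -30.812  86.634  86.256]
tile [ 7.65000e-01 -1.30000e-02 -6.39190e+01  1.95487e+02  7.48280e+01]
sheet [ 0.43  -0.22  -9.811 71.403 50.931]
sheet [  0.547  -0.333 -14.81   73.18   52.414]
sheet [ 0.658 -0.212  7.673 73.633 52.294]
t 9.38 [ 0.5468 -0.095   0.1339] rot [179.8   0.7   3.3] q [  2.  24.   6. 108.  -3.  49. -77.] F [ 0.9 -0.3  1. ] gap 0.0638
0.552,-0.091,0.14,3 -> [0.0055, -0.0037, -0.0061] roll 0.3 dist 0.009
```

View pics/g2.png

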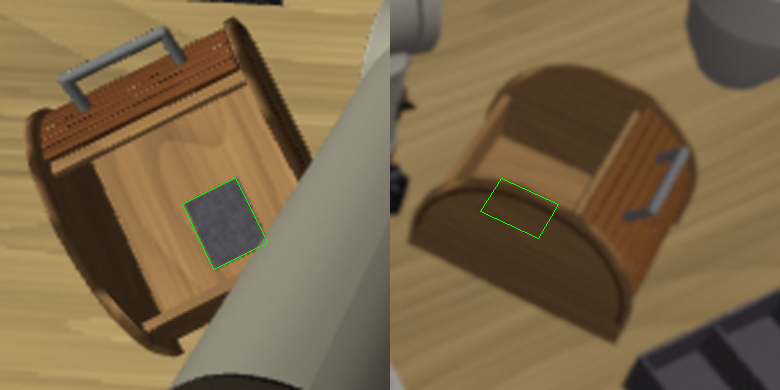

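>>> move_arm([
  {"xyz": [0.005,-0.004,0.04],"roll": 0,"fingers": 0.25},
  {"xyz": [0.005,-0.004,0.08],"roll": 0,"fingers": 0.25},
  {"xyz": [0.005,-0.004,0.12],"roll": 0,"fingers": 0.25},
  {"xyz": [0.005,-0.004,0.126],"roll": 0,"fingers": 0.25},
  {"xyz": [0.005,-0.004,0.126],"roll": 0,"fingers": 0.25},
  {"xyz": [0.005,-0.004,0.126],"roll": 0,"fingers": 0.25},
])

```text
t: 9.88
position: [0.5505, -0.0919, 0.0089]
eef_rot: [179.8, 0.6, 3.1]
wrist_force: [0.1, 0.1, 1.1]
finger_gap: 0.064
gripper_force: 0.0
```

```bash
python3 go.py "0.552,-0.091,0.0,3"
```

```text
t 9.88 [ 0.5505 -0.0919  0.0089] rot [179.8   0.6   3.1] q [  3.  36.   5. 110.  -4.  35. -77.] F [0.1 0.1 1.1] gap 0.064
0.552,-0.091,0.0,3 -> [0.0015, -0.0008, 0.0089] roll 0.1 dist 0.009
```

>>> move_arm([
  {"xyz": [0.0015,0,0.004],"roll": 0,"fingers": 0.25},
  {"xyz": [0.0015,0,0.007],"roll": 0,"fingers": 0.25},
  {"xyz": [0.0015,0,0.007],"roll": 0,"fingers": 0.25},
  {"xyz": [0.0015,0,0.007],"roll": 0,"fingers": 0.25},
  {"xyz": [0.0015,0,0.007],"roll": 0,"fingers": 1},
  {"xyz": [0.0015,0,0.007],"roll": 0,"fingers": 1},
  {"xyz": [0.0015,0,0.007],"roll": 0,"fingers": 1},
  {"xyz": [0.0015,0,0.007],"roll": 0,"fingers": 1},
  {"xyz": [0.0015,0,0.007],"roll": 0,"fingers": 1},
], grip_force=50)

```text
t: 10.63
position: [0.5518, -0.0918, 0.0021]
eef_rot: [179.8, 0.6, 3.0]
wrist_force: [-2.0, 0.1, 7.3]
finger_gap: 0.0459
gripper_force: 50.7
```

```bash
python3 go.py
```

```text
t 10.63 [ 0.5518 -0.0918  0.0021] rot [179.8   0.6   3. ] q [  3.  37.   5. 110.  -4.  34. -77.] F [-2.   0.1  7.3] gap 0.0459
```

```bash
python3 go.py "0.5137,0.1865,0.21,31.5" "0.5137,0.1865,0.024,31.5"
```

```text
t 10.63 [ 0.5518 -0.0918  0.0021] rot [179.8   0.6   3. ] q [  3.  37.   5. 110.  -4.  34. -77.] F [-2.   0.1  7.3] gap 0.0459
0.5137,0.1865,0.21,31.5 -> [-0.0236, -0.2799, -0.2079] roll -28.5 dist 0.349
0.5137,0.1865,0.024,31.5 -> [-0.0, -0.0, 0.186] roll -0.0 dist 0.186
```

>>> move_arm([
  {"xyz": [0,0,-0.03],"roll": 0,"fingers": 1},
  {"xyz": [0,0,-0.07],"roll": 0,"fingers": 1},
  {"xyz": [0,0,-0.11],"roll": -4,"fingers": 1},
  {"xyz": [0,-0.01,-0.15],"roll": -9,"fingers": 1},
  {"xyz": [-0.004,-0.03,-0.185],"roll": -15,"fingers": 1},
  {"xyz": [-0.008,-0.06,-0.205],"roll": -21,"fingers": 1},
  {"xyz": [-0.01,-0.1,-0.208],"roll": -27,"fingers": 1},
  {"xyz": [-0.012,-0.14,-0.208],"roll": -28.5,"fingers": 1},
  {"xyz": [-0.016,-0.18,-0.208],"roll": -28.5,"fingers": 1},
  {"xyz": [-0.02,-0.22,-0.208],"roll": -28.5,"fingers": 1},
  {"xyz": [-0.024,-0.26,-0.208],"roll": -28.5,"fingers": 1},
  {"xyz": [-0.024,-0.28,-0.208],"roll": -28.5,"fingers": 1},
])

```text
t: 11.63
position: [0.5129, 0.1936, 0.2087]
eef_rot: [-179.7, 0.6, 31.8]
wrist_force: [-0.7, 0.1, 0.3]
finger_gap: 0.0464
gripper_force: 52.1
```

```bash
python3 go.py "0.5137,0.1865,0.024,31.5"
```

```text
t 11.63 [0.5129 0.1936 0.2087] rot [-179.7    0.6   31.8] q [-17.  18.  -7. 105.   2.  57. -84.] F [-0.7  0.1  0.3] gap 0.0464
0.5137,0.1865,0.024,31.5 -> [-0.003, 0.0065, 0.1847] roll 0.3 dist 0.185
```

>>> move_arm([
  {"xyz": [0,0,0.04],"roll": 0,"fingers": 1},
  {"xyz": [0,0,0.08],"roll": 0,"fingers": 1},
  {"xyz": [0,0,0.12],"roll": 0,"fingers": 1},
  {"xyz": [0,0,0.15],"roll": 0,"fingers": 1},
  {"xyz": [0,0,0.165],"roll": 0,"fingers": 1},
  {"xyz": [0,0,0.165],"roll": 0,"fingers": 1},
  {"xyz": [0,0,0.165],"roll": 0,"fingers": 1},
])

```text
t: 12.22
position: [0.5125, 0.1865, 0.0427]
eef_rot: [-179.8, 0.8, 31.5]
wrist_force: [0.3, -0.2, 0.2]
finger_gap: 0.0459
gripper_force: 52.1
```

```bash
python3 go.py "0.5137,0.1865,0.024,31.5"
```

```text
t 12.22 [0.5125 0.1865 0.0427] rot [-179.8    0.8   31.5] q [-18.  32.  -6. 111.   5.  38. -86.] F [ 0.3 -0.2  0.2] gap 0.0459
0.5137,0.1865,0.024,31.5 -> [0.001, 0.0006, 0.0187] roll -0.0 dist 0.019
```

>>> move_arm([
  {"xyz": [0.001,0.0005,0.012],"roll": 0,"fingers": 1},
  {"xyz": [0.001,0.0005,0.019],"roll": 0,"fingers": 1},
  {"xyz": [0.001,0.0005,0.019],"roll": 0,"fingers": 1},
  {"xyz": [0.001,0.0005,0.019],"roll": 0,"fingers": 1},
])

```text
t: 12.55
position: [0.5142, 0.1867, 0.0244]
eef_rot: [-179.9, 0.7, 31.5]
wrist_force: [-0.8, -0.4, -1.3]
finger_gap: 0.0462
gripper_force: 52.1
```

>>> move_arm([
  {"xyz": [0,0,0],"roll": 0,"fingers": 0.25},
  {"xyz": [0,0,0],"roll": 0,"fingers": 0.25},
  {"xyz": [0,0,0],"roll": 0,"fingers": 0.25},
  {"xyz": [0,0,-0.02],"roll": 0,"fingers": 0.25},
  {"xyz": [0,0,-0.06],"roll": 0,"fingers": 0.25},
  {"xyz": [0,0,-0.1],"roll": 0,"fingers": 0.25},
  {"xyz": [0,0,-0.14],"roll": 0,"fingers": 0.25},
  {"xyz": [0,0,-0.18],"roll": 0,"fingers": 0.25},
  {"xyz": [0,0,-0.195],"roll": 0,"fingers": 0.25},
])

```text
t: 13.3
position: [0.5193, 0.1888, 0.2259]
eef_rot: [-180.0, 0.1, 31.5]
wrist_force: [0.8, 0.7, 0.1]
finger_gap: 0.0643
gripper_force: 0.0
```

```bash
python3 go.py "0.43,-0.22,0.2,-9.5" "0.43,-0.22,0.003,-9.5"  "0.5137,0.1865,0.21,31.5"
```

```text
t 13.3 [0.5193 0.1888 0.2259] rot [-1.80e+02  1.00e-01  3.15e+01] q [-17.  18.  -7. 104.   2.  59. -83.] F [0.8 0.7 0.1] gap 0.0643
0.43,-0.22,0.2,-9.5 -> [-0.2895, 0.3021, 0.0259] roll 41.0 dist 0.419
0.43,-0.22,0.003,-9.5 -> [0.0, -0.0, 0.197] roll -0.0 dist 0.197
0.5137,0.1865,0.21,31.5 -> [0.0152, -0.4147, -0.207] roll -41.0 dist 0.464
```

>>> move_arm([
  {"xyz": [-0.028,0.03,0.01],"roll": 6,"fingers": 0.25},
  {"xyz": [-0.056,0.06,0.01],"roll": 12,"fingers": 0.25},
  {"xyz": [-0.084,0.09,0.01],"roll": 18,"fingers": 0.25},
  {"xyz": [-0.112,0.12,0.01],"roll": 24,"fingers": 0.25},
  {"xyz": [-0.14,0.15,0.01],"roll": 30,"fingers": 0.25},
  {"xyz": [-0.168,0.18,0.015],"roll": 36,"fingers": 0.25},
  {"xyz": [-0.196,0.21,0.02],"roll": 41,"fingers": 0.25},
  {"xyz": [-0.224,0.24,0.02],"roll": 41,"fingers": 0.25},
  {"xyz": [-0.252,0.27,0.02],"roll": 41,"fingers": 0.25},
  {"xyz": [-0.275,0.29,0.03],"roll": 41,"fingers": 0.25},
  {"xyz": [-0.287,0.301,0.04],"roll": 41,"fingers": 0.25},
  {"xyz": [-0.287,0.301,0.06],"roll": 41,"fingers": 0.25},
])

```text
t: 14.3
position: [0.4278, -0.2249, 0.1638]
eef_rot: [179.5, 0.3, -9.9]
wrist_force: [1.5, 0.1, -0.4]
finger_gap: 0.0638
gripper_force: 0.0
```

>>> move_arm([
  {"xyz": [0,0,0.03],"roll": 0,"fingers": 0.25},
  {"xyz": [0,0,0.06],"roll": 0,"fingers": 0.25},
  {"xyz": [0,0,0.09],"roll": 0,"fingers": 0.25},
  {"xyz": [0,0,0.12],"roll": 0,"fingers": 0.25},
  {"xyz": [0,0,0.12],"roll": 0,"fingers": 0.25},
  {"xyz": [0,0,0.12],"roll": 0,"fingers": 0.25},
])

```text
t: 14.8
position: [0.4252, -0.2192, 0.0411]
eef_rot: [179.7, 0.8, -9.5]
wrist_force: [-0.2, -0.0, 0.1]
finger_gap: 0.0641
gripper_force: 0.0
```

```bash
python3 go.py "0.43,-0.22,0.003,-9.5" "0.5137,0.1865,0.21,31.5"
python3 - <<'E'
from h import *
b=capture("scene");c=proj("scene",(.43,-.22,.0))[0].astype(int)
cv2.imwrite("pics/s3.png",cv2.resize(b[c[1]-60:c[1]+60,c[0]-60:c[0]+60],None,fx=4,fy=4)[...,::-1])
E
```

```text
t 14.8 [ 0.4252 -0.2192  0.0411] rot [179.7   0.8  -9.5] q [ 15.  27.  11. 121.  -8.  33. -68.] F [-0.2 -0.   0.1] gap 0.0641
0.43,-0.22,0.003,-9.5 -> [0.0048, -0.0, 0.0381] roll -0.0 dist 0.038
0.5137,0.1865,0.21,31.5 -> [0.0151, -0.4148, -0.207] roll -41.0 dist 0.464
```

View pics/s3.png

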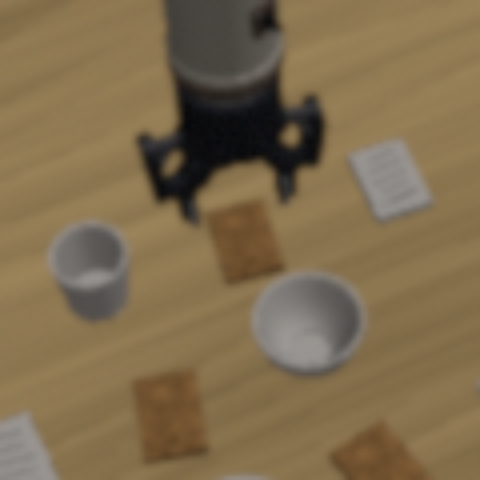

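>>> move_arm([
  {"xyz": [0.005,0,0.02],"roll": 0,"fingers": 0.25},
  {"xyz": [0.005,0,0.038],"roll": 0,"fingers": 0.25},
  {"xyz": [0.005,0,0.038],"roll": 0,"fingers": 0.25},
  {"xyz": [0.005,0,0.038],"roll": 0,"fingers": 1},
  {"xyz": [0.005,0,0.038],"roll": 0,"fingers": 1},
  {"xyz": [0.005,0,0.038],"roll": 0,"fingers": 1},
  {"xyz": [0.005,0,0.038],"roll": 0,"fingers": 1},
  {"xyz": [0.005,0,0.038],"roll": 0,"fingers": 1},
])

```text
t: 15.52
position: [0.4357, -0.2205, 0.0082]
eef_rot: [179.7, 0.1, -9.5]
wrist_force: [1.2, 3.0, 12.0]
finger_gap: 0.0032
gripper_force: 6.4
```

>>> move_arm([
  {"xyz": [0,0,-0.03],"roll": 0,"fingers": 1},
  {"xyz": [0,0,-0.07],"roll": -3,"fingers": 1},
  {"xyz": [0,-0.02,-0.1],"roll": -9,"fingers": 1},
  {"xyz": [0,-0.055,-0.12],"roll": -15,"fingers": 1},
  {"xyz": [0.002,-0.09,-0.14],"roll": -21,"fingers": 1},
  {"xyz": [0.004,-0.125,-0.16],"roll": -27,"fingers": 1},
  {"xyz": [0.006,-0.16,-0.18],"roll": -33,"fingers": 1},
  {"xyz": [0.008,-0.195,-0.2],"roll": -39,"fingers": 1},
  {"xyz": [0.01,-0.235,-0.207],"roll": -41,"fingers": 1},
  {"xyz": [0.012,-0.275,-0.207],"roll": -41,"fingers": 1},
  {"xyz": [0.014,-0.315,-0.207],"roll": -41,"fingers": 1},
  {"xyz": [0.015,-0.355,-0.207],"roll": -41,"fingers": 1},
])

```text
t: 16.52
position: [0.508, 0.1293, 0.2115]
eef_rot: [-180.0, 0.5, 31.4]
wrist_force: [-0.2, -1.0, 0.0]
finger_gap: -0.0001
gripper_force: 0.0
```

```bash
python3 go.py "0.5137,0.1865,0.21,31.5"
python3 - <<'E'
from h import *
a=capture("top")
for k in("tile","sheet"):
    for r in rects(a,k):
        if -.5<r[1]<.0: print(k,np.round(r[:5],3))
E
```

```text
t 16.52 [0.508  0.1293 0.2115] rot [-180.     0.5   31.4] q [-13.  16.  -6. 108.   2.  57. -78.] F [-0.2 -1.   0. ] gap -0.0001
0.5137,0.1865,0.21,31.5 -> [0.0346, -0.0459, 0.0015] roll -0.1 dist 0.057
tile [ 0.428 -0.09  -5.316 69.464 49.351]
tile [ 0.534 -0.451 -0.177 69.39  47.182]
tile [  0.549  -0.224 -19.899  87.124  79.114]
tile [ 0.662 -0.096 -3.864 68.768 49.444]
sheet [  0.429  -0.221 -10.353  71.471  51.092]
sheet [  0.547  -0.333 -15.331  73.331  52.426]
sheet [ 0.657 -0.213  8.279 72.76  52.379]
```

```bash
python3 go.py "0.43,-0.22,0.12,-10"
```

```text
t 16.57 [0.5085 0.1398 0.2117] rot [-179.7    0.2   32. ] q [-13.  16.  -6. 108.   2.  56. -78.] F [2.6 6.6 1.8] gap -0.0003
0.43,-0.22,0.12,-10 -> [-0.2571, 0.2636, 0.0917] roll 42.0 dist 0.379
```

>>> move_arm([
  {"xyz": [-0.027,0.029,0.0],"roll": 6,"fingers": 0.25},
  {"xyz": [-0.054,0.057,0.0],"roll": 12,"fingers": 0.25},
  {"xyz": [-0.081,0.086,0.0],"roll": 18,"fingers": 0.25},
  {"xyz": [-0.108,0.115,0.0],"roll": 24,"fingers": 0.25},
  {"xyz": [-0.135,0.143,0.01],"roll": 30,"fingers": 0.25},
  {"xyz": [-0.162,0.172,0.02],"roll": 36,"fingers": 0.25},
  {"xyz": [-0.189,0.2,0.03],"roll": 41.5,"fingers": 0.25},
  {"xyz": [-0.215,0.228,0.05],"roll": 41.5,"fingers": 0.25},
  {"xyz": [-0.235,0.248,0.08],"roll": 41.5,"fingers": 0.25},
  {"xyz": [-0.244,0.258,0.12],"roll": 41.5,"fingers": 0.25},
  {"xyz": [-0.244,0.258,0.15],"roll": 41.5,"fingers": 0.25},
  {"xyz": [-0.244,0.258,0.17],"roll": 41.5,"fingers": 0.25},
])

```text
t: 17.57
position: [0.4301, -0.2221, 0.04]
eef_rot: [179.6, 0.6, -10.2]
wrist_force: [-0.4, 0.6, -0.2]
finger_gap: 0.064
gripper_force: 0.0
```

>>> move_arm([
  {"xyz": [0,0,0],"roll": 0,"fingers": 0.25},
  {"xyz": [0,0,0],"roll": 0,"fingers": 0.25},
  {"xyz": [0,0,0],"roll": 0,"fingers": 0.25},
])

```text
t: 17.82
position: [0.4331, -0.2209, 0.0429]
eef_rot: [179.6, 0.4, -10.0]
wrist_force: [0.1, -0.9, 0.3]
finger_gap: 0.0645
gripper_force: 0.0
```

```bash
python3 go.py "0.43,-0.22,-0.003,-10" "0.5137,0.1865,0.21,31.5"
```

```text
t 17.82 [ 0.4331 -0.2209  0.0429] rot [179.6   0.4 -10. ] q [ 15.  27.  10. 120.  -8.  33. -70.] F [ 0.1 -0.9  0.3] gap 0.0645
0.43,-0.22,-0.003,-10 -> [-0.0032, -0.0004, 0.0459] roll -0.0 dist 0.046
0.5137,0.1865,0.21,31.5 -> [0.0117, -0.4149, -0.213] roll -41.5 dist 0.467
```

>>> move_arm([
  {"xyz": [-0.003,0,0.02],"roll": 0,"fingers": 0.25},
  {"xyz": [-0.003,0,0.04],"roll": 0,"fingers": 0.25},
  {"xyz": [-0.003,0,0.045],"roll": 0,"fingers": 0.25},
  {"xyz": [-0.003,0,0.045],"roll": 0,"fingers": 0.25},
  {"xyz": [-0.003,0,0.045],"roll": 0,"fingers": 0.25},
])

```text
t: 18.23
position: [0.4293, -0.2203, -0.0027]
eef_rot: [179.6, 0.5, -10.0]
wrist_force: [-0.4, 0.2, -0.0]
finger_gap: 0.0638
gripper_force: 0.0
```

>>> move_arm([
  {"xyz": [0,0,0],"roll": 0,"fingers": 1},
  {"xyz": [0,0,0],"roll": 0,"fingers": 1},
  {"xyz": [0,0,0],"roll": 0,"fingers": 1},
  {"xyz": [0,0,0],"roll": 0,"fingers": 1},
])

```text
t: 18.57
position: [0.4297, -0.2198, -0.0022]
eef_rot: [179.7, 0.5, -10.0]
wrist_force: [-2.0, 3.3, 10.5]
finger_gap: 0.0463
gripper_force: 54.9
```

>>> move_arm([
  {"xyz": [0,0,-0.03],"roll": 0,"fingers": 1},
  {"xyz": [0,0,-0.07],"roll": -3,"fingers": 1},
  {"xyz": [0,-0.02,-0.1],"roll": -9,"fingers": 1},
  {"xyz": [0,-0.055,-0.12],"roll": -15,"fingers": 1},
  {"xyz": [0.002,-0.09,-0.14],"roll": -21,"fingers": 1},
  {"xyz": [0.003,-0.125,-0.16],"roll": -27,"fingers": 1},
  {"xyz": [0.005,-0.16,-0.18],"roll": -33,"fingers": 1},
  {"xyz": [0.006,-0.195,-0.2],"roll": -39,"fingers": 1},
  {"xyz": [0.008,-0.235,-0.213],"roll": -41.5,"fingers": 1},
  {"xyz": [0.01,-0.275,-0.213],"roll": -41.5,"fingers": 1},
  {"xyz": [0.011,-0.315,-0.213],"roll": -41.5,"fingers": 1},
  {"xyz": [0.012,-0.355,-0.213],"roll": -41.5,"fingers": 1},
])

```text
t: 19.57
position: [0.505, 0.1301, 0.2085]
eef_rot: [-179.9, 0.5, 31.4]
wrist_force: [0.1, -0.3, 0.6]
finger_gap: 0.0461
gripper_force: 52.3
```

>>> move_arm([
  {"xyz": [0.024,-0.032,0],"roll": 0,"fingers": 1},
  {"xyz": [0.036,-0.048,0],"roll": 0,"fingers": 1},
  {"xyz": [0.036,-0.048,0.03],"roll": 0,"fingers": 1},
  {"xyz": [0.036,-0.048,0.07],"roll": 0,"fingers": 1},
  {"xyz": [0.036,-0.048,0.11],"roll": 0,"fingers": 1},
  {"xyz": [0.036,-0.048,0.14],"roll": 0,"fingers": 1},
  {"xyz": [0.036,-0.048,0.155],"roll": 0,"fingers": 1},
  {"xyz": [0.036,-0.048,0.155],"roll": 0,"fingers": 1},
  {"xyz": [0.036,-0.048,0.155],"roll": 0,"fingers": 1},
])

```text
t: 20.32
position: [0.508, 0.1873, 0.0515]
eef_rot: [-179.9, 0.7, 31.5]
wrist_force: [-0.5, 0.7, 0.5]
finger_gap: 0.0464
gripper_force: 52.3
```

```bash
python3 go.py "0.5137,0.1865,0.029,31.5"
```

```text
t 20.32 [0.508  0.1873 0.0515] rot [-179.9    0.7   31.5] q [-18.  31.  -7. 111.   6.  39. -86.] F [-0.5  0.7  0.5] gap 0.0464
0.5137,0.1865,0.029,31.5 -> [0.0045, 0.0036, 0.0225] roll -0.0 dist 0.023
```

>>> move_arm([
  {"xyz": [0.0045,0.0035,0.01],"roll": 0,"fingers": 1},
  {"xyz": [0.0045,0.0035,0.022],"roll": 0,"fingers": 1},
  {"xyz": [0.0045,0.0035,0.022],"roll": 0,"fingers": 1},
  {"xyz": [0.0045,0.0035,0.022],"roll": 0,"fingers": 1},
])

```text
t: 20.65
position: [0.5135, 0.1864, 0.0291]
eef_rot: [-179.9, 0.7, 31.5]
wrist_force: [-0.8, -0.1, -0.9]
finger_gap: 0.0464
gripper_force: 52.3
```

>>> move_arm([
  {"xyz": [0,0,0],"roll": 0,"fingers": 0.25},
  {"xyz": [0,0,0],"roll": 0,"fingers": 0.25},
  {"xyz": [0,0,0],"roll": 0,"fingers": 0.25},
  {"xyz": [0,0,-0.02],"roll": 0,"fingers": 0.25},
  {"xyz": [0,0,-0.06],"roll": 0,"fingers": 0.25},
  {"xyz": [0,0,-0.1],"roll": 0,"fingers": 0.25},
  {"xyz": [0,0,-0.14],"roll": 0,"fingers": 0.25},
  {"xyz": [0,0,-0.18],"roll": 0,"fingers": 0.25},
  {"xyz": [0,0,-0.19],"roll": 0,"fingers": 0.25},
  {"xyz": [0,0,-0.19],"roll": 0,"fingers": 0.25},
])

```text
t: 21.48
position: [0.5186, 0.1886, 0.2242]
eef_rot: [-180.0, 0.2, 31.5]
wrist_force: [1.0, 0.0, 0.2]
finger_gap: 0.0641
gripper_force: 0.0
```

```bash
python3 go.py "0.662,-0.096,0.17,-3.9" "0.662,-0.096,-0.002,-3.9" "0.5137,0.1865,0.21,31.5"
```

```text
t 21.48 [0.5186 0.1886 0.2242] rot [-180.     0.2   31.5] q [-16.  18.  -8. 104.   3.  59. -84.] F [1.  0.  0.2] gap 0.0641
0.662,-0.096,0.17,-3.9 -> [-0.0262, 0.3176, 0.0542] roll 35.4 dist 0.323
0.662,-0.096,-0.002,-3.9 -> [-0.0, -0.0, 0.172] roll -0.0 dist 0.172
0.5137,0.1865,0.21,31.5 -> [-0.1674, -0.2716, -0.212] roll -35.4 dist 0.383
```

>>> move_arm([
  {"xyz": [-0.003,0.035,0],"roll": 6,"fingers": 0.25},
  {"xyz": [-0.006,0.07,0],"roll": 12,"fingers": 0.25},
  {"xyz": [-0.009,0.105,0],"roll": 18,"fingers": 0.25},
  {"xyz": [-0.012,0.14,0],"roll": 24,"fingers": 0.25},
  {"xyz": [-0.015,0.175,0],"roll": 30,"fingers": 0.25},
  {"xyz": [-0.018,0.21,0.005],"roll": 35.4,"fingers": 0.25},
  {"xyz": [-0.021,0.245,0.02],"roll": 35.4,"fingers": 0.25},
  {"xyz": [-0.024,0.28,0.04],"roll": 35.4,"fingers": 0.25},
  {"xyz": [-0.026,0.31,0.06],"roll": 35.4,"fingers": 0.25},
  {"xyz": [-0.026,0.318,0.09],"roll": 35.4,"fingers": 0.25},
  {"xyz": [-0.026,0.318,0.13],"roll": 35.4,"fingers": 0.25},
  {"xyz": [-0.026,0.318,0.16],"roll": 35.4,"fingers": 0.25},
])

```text
t: 22.48
position: [0.6556, -0.0996, 0.0544]
eef_rot: [179.7, 0.9, -4.1]
wrist_force: [-1.3, 0.0, -0.2]
finger_gap: 0.064
gripper_force: 0.0
```

>>> move_arm([
  {"xyz": [0,0,0.015],"roll": 0,"fingers": 0.25},
  {"xyz": [0,0,0.015],"roll": 0,"fingers": 0.25},
  {"xyz": [0,0,0.015],"roll": 0,"fingers": 0.25},
  {"xyz": [0,0,0.015],"roll": 0,"fingers": 0.25},
])

```text
t: 22.82
position: [0.6591, -0.098, 0.0455]
eef_rot: [179.7, 0.5, -3.9]
wrist_force: [0.3, -0.6, 0.9]
finger_gap: 0.064
gripper_force: 0.0
```

```bash
cat > look.py <<'E'
from h import *
from store import W
import sys
p=(.5478,.2074,.5495)
a=capture("top")
for k in("tile","sheet"):
    for r in rects(a,k):
        if -.5<r[1]<.0 and r[0]<.75: print(k,np.round(r[:5],3))
im=cv2.resize(a[120:265,60:210],None,fx=4,fy=4,interpolation=cv2.INTER_CUBIC)
z=float(sys.argv[2])
q=np.array([(proj("top",W(p,(-.04+i,j,z)))[0]-(60,120)+.5)*4 for i,j in((-.034,-.024),(.034,-.024),(.034,.024),(-.034,.024))])
cv2.polylines(im,[q.astype(np.int32)],True,(0,255,0),1)
cv2.imwrite(sys.argv[1],im[200:500,150:500][...,::-1])
E
python3 look.py pics/l4.png .038
python3 go.py "0.662,-0.096,-0.002,-3.9" "0.5137,0.1865,0.21,31.5"
```

```text
tile [ 0.428 -0.09  -5.316 69.674 49.351]
tile [ 0.534 -0.451 -0.177 68.51  47.182]
tile [  0.55   -0.22  -30.812  86.634  86.256]
sheet [  0.547  -0.333 -14.602  72.388  52.137]
sheet [ 0.658 -0.213 10.022 73.302 52.184]
t 22.87 [ 0.6596 -0.0981  0.0462] rot [179.7   0.4  -3.9] q [  3.  41.   4.  93.  -3.  47. -86.] F [-0.4  0.3  0.8] gap 0.0639
0.662,-0.096,-0.002,-3.9 -> [0.0023, -0.0022, 0.0482] roll -0.0 dist 0.048
0.5137,0.1865,0.21,31.5 -> [-0.1672, -0.2717, -0.212] roll -35.4 dist 0.383
```

View pics/l4.png

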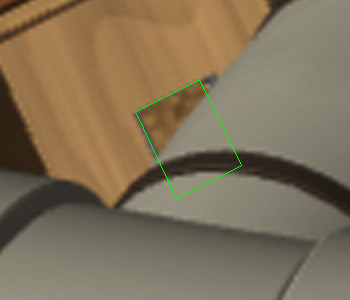

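>>> move_arm([
  {"xyz": [0.002,-0.002,0.025],"roll": 0,"fingers": 0.25},
  {"xyz": [0.002,-0.002,0.045],"roll": 0,"fingers": 0.25},
  {"xyz": [0.002,-0.002,0.048],"roll": 0,"fingers": 0.25},
  {"xyz": [0.002,-0.002,0.048],"roll": 0,"fingers": 0.25},
  {"xyz": [0.002,-0.002,0.048],"roll": 0,"fingers": 1},
  {"xyz": [0.002,-0.002,0.048],"roll": 0,"fingers": 1},
  {"xyz": [0.002,-0.002,0.048],"roll": 0,"fingers": 1},
  {"xyz": [0.002,-0.002,0.048],"roll": 0,"fingers": 1},
])

```text
t: 23.53
position: [0.6611, -0.0967, -0.0018]
eef_rot: [179.7, 0.4, -3.9]
wrist_force: [-0.9, 0.8, 7.0]
finger_gap: 0.046
gripper_force: 53.0
```

```bash
python3 go.py "0.5137,0.1865,0.22,31.5"
```

```text
t 23.53 [ 0.6611 -0.0967 -0.0018] rot [179.7   0.4  -3.9] q [  3.  45.   4.  93.  -3.  42. -86.] F [-0.9  0.8  7. ] gap 0.046
0.5137,0.1865,0.22,31.5 -> [-0.1666, -0.2724, -0.2218] roll -35.4 dist 0.389
```

>>> move_arm([
  {"xyz": [0,0,-0.03],"roll": 0,"fingers": 1},
  {"xyz": [0,0,-0.07],"roll": -3,"fingers": 1},
  {"xyz": [-0.005,-0.01,-0.11],"roll": -9,"fingers": 1},
  {"xyz": [-0.015,-0.025,-0.145],"roll": -15,"fingers": 1},
  {"xyz": [-0.027,-0.045,-0.177],"roll": -21,"fingers": 1},
  {"xyz": [-0.04,-0.067,-0.205],"roll": -27,"fingers": 1},
  {"xyz": [-0.057,-0.095,-0.22],"roll": -33,"fingers": 1},
  {"xyz": [-0.077,-0.128,-0.222],"roll": -35.4,"fingers": 1},
  {"xyz": [-0.097,-0.161,-0.222],"roll": -35.4,"fingers": 1},
  {"xyz": [-0.117,-0.194,-0.222],"roll": -35.4,"fingers": 1},
  {"xyz": [-0.137,-0.227,-0.222],"roll": -35.4,"fingers": 1},
  {"xyz": [-0.157,-0.26,-0.222],"roll": -35.4,"fingers": 1},
])

```text
t: 24.53
position: [0.5219, 0.1759, 0.2191]
eef_rot: [-179.9, 0.6, 31.4]
wrist_force: [1.3, -0.2, -1.3]
finger_gap: 0.0464
gripper_force: 52.3
```

>>> move_arm([
  {"xyz": [-0.0008,-0.015,0],"roll": 0,"fingers": 1},
  {"xyz": [-0.0008,-0.015,0.03],"roll": 0,"fingers": 1},
  {"xyz": [-0.0008,-0.015,0.07],"roll": 0,"fingers": 1},
  {"xyz": [-0.0008,-0.015,0.11],"roll": 0,"fingers": 1},
  {"xyz": [-0.0008,-0.015,0.14],"roll": 0,"fingers": 1},
  {"xyz": [-0.0008,-0.015,0.16],"roll": 0,"fingers": 1},
  {"xyz": [-0.0008,-0.015,0.16],"roll": 0,"fingers": 1},
  {"xyz": [-0.0008,-0.015,0.16],"roll": 0,"fingers": 1},
  {"xyz": [-0.0008,-0.015,0.16],"roll": 0,"fingers": 1},
])

```text
t: 25.28
position: [0.5139, 0.1869, 0.0599]
eef_rot: [-179.9, 0.5, 31.5]
wrist_force: [0.4, -0.3, 0.2]
finger_gap: 0.0463
gripper_force: 52.2
```

```bash
python3 go.py "0.5137,0.1865,0.037,31.5"
```

```text
t 25.28 [0.5139 0.1869 0.0599] rot [-179.9    0.5   31.5] q [-16.  30.  -9. 111.   7.  40. -87.] F [ 0.4 -0.3  0.2] gap 0.0463
0.5137,0.1865,0.037,31.5 -> [-0.0003, 0.0002, 0.0229] roll -0.0 dist 0.023
```

Place; then the sheet at (0.658,-0.213), yaw ~9.

>>> move_arm([
  {"xyz": [0,0,0.01],"roll": 0,"fingers": 1},
  {"xyz": [0,0,0.023],"roll": 0,"fingers": 1},
  {"xyz": [0,0,0.023],"roll": 0,"fingers": 1},
  {"xyz": [0,0,0.023],"roll": 0,"fingers": 1},
])

```text
t: 25.62
position: [0.5129, 0.1865, 0.036]
eef_rot: [-179.9, 0.6, 31.5]
wrist_force: [-0.4, 0.1, -1.4]
finger_gap: 0.0462
gripper_force: 54.4
```

>>> move_arm([
  {"xyz": [0,0,0],"roll": 0,"fingers": 0.25},
  {"xyz": [0,0,0],"roll": 0,"fingers": 0.25},
  {"xyz": [0,0,0],"roll": 0,"fingers": 0.25},
  {"xyz": [0,0,-0.02],"roll": 0,"fingers": 0.25},
  {"xyz": [0,0,-0.06],"roll": 0,"fingers": 0.25},
  {"xyz": [0,0,-0.1],"roll": 0,"fingers": 0.25},
  {"xyz": [0,0,-0.14],"roll": 0,"fingers": 0.25},
  {"xyz": [0,0,-0.18],"roll": 0,"fingers": 0.25},
  {"xyz": [0,0,-0.185],"roll": 0,"fingers": 0.25},
  {"xyz": [0,0,-0.185],"roll": 0,"fingers": 0.25},
])

```text
t: 26.45
position: [0.5168, 0.188, 0.2242]
eef_rot: [-180.0, 0.2, 31.5]
wrist_force: [0.0, 0.2, -0.4]
finger_gap: 0.0644
gripper_force: 0.0
```

```bash
python3 go.py "0.658,-0.213,0.17,9" "0.658,-0.213,-0.003,9" "0.5137,0.1865,0.22,31.5"
```

```text
t 26.45 [0.5168 0.188  0.2242] rot [-180.     0.2   31.5] q [-14.  18. -10. 104.   4.  59. -85.] F [ 0.   0.2 -0.4] gap 0.0644
0.658,-0.213,0.17,9 -> [-0.0888, 0.4157, 0.0542] roll 22.5 dist 0.429
0.658,-0.213,-0.003,9 -> [0.0, -0.0, 0.173] roll -0.0 dist 0.173
0.5137,0.1865,0.22,31.5 -> [-0.0803, -0.4171, -0.223] roll -22.5 dist 0.48
```

>>> move_arm([
  {"xyz": [-0.008,0.036,0],"roll": 4,"fingers": 0.25},
  {"xyz": [-0.016,0.073,0],"roll": 8,"fingers": 0.25},
  {"xyz": [-0.024,0.11,0],"roll": 12,"fingers": 0.25},
  {"xyz": [-0.031,0.147,0],"roll": 16,"fingers": 0.25},
  {"xyz": [-0.039,0.184,0],"roll": 20,"fingers": 0.25},
  {"xyz": [-0.047,0.221,0.005],"roll": 22.5,"fingers": 0.25},
  {"xyz": [-0.055,0.258,0.01],"roll": 22.5,"fingers": 0.25},
  {"xyz": [-0.063,0.295,0.02],"roll": 22.5,"fingers": 0.25},
  {"xyz": [-0.071,0.332,0.03],"roll": 22.5,"fingers": 0.25},
  {"xyz": [-0.079,0.369,0.04],"roll": 22.5,"fingers": 0.25},
  {"xyz": [-0.085,0.4,0.055],"roll": 22.5,"fingers": 0.25},
  {"xyz": [-0.088,0.416,0.08],"roll": 22.5,"fingers": 0.25},
])

```text
t: 27.45
position: [0.656, -0.2207, 0.1396]
eef_rot: [179.6, 0.6, 8.7]
wrist_force: [1.6, -1.1, 0.0]
finger_gap: 0.0641
gripper_force: 0.0
```

>>> move_arm([
  {"xyz": [0,0,0.04],"roll": 0,"fingers": 0.25},
  {"xyz": [0,0,0.08],"roll": 0,"fingers": 0.25},
  {"xyz": [0,0,0.1],"roll": 0,"fingers": 0.25},
  {"xyz": [0,0,0.1],"roll": 0,"fingers": 0.25},
  {"xyz": [0,0,0.1],"roll": 0,"fingers": 0.25},
  {"xyz": [0,0,0.1],"roll": 0,"fingers": 0.25},
])

```text
t: 27.95
position: [0.6551, -0.2146, 0.0409]
eef_rot: [179.8, 0.6, 9.0]
wrist_force: [-0.1, 0.0, 0.5]
finger_gap: 0.064
gripper_force: 0.0
```

```bash
python3 look.py pics/l5.png .048
python3 go.py "0.658,-0.213,-0.003,9" "0.5137,0.1865,0.22,31.5"
```

```text
tile [ 0.534 -0.451 -0.177 69.39  47.182]
sheet [  0.547  -0.333 -14.81   72.4    52.414]
t 28.0 [ 0.6559 -0.2148  0.0421] rot [179.8   0.5   9. ] q [ 14.  43.   2.  89.  -1.  48. -64.] F [ 0.8  0.2 -0. ] gap 0.0642
0.658,-0.213,-0.003,9 -> [0.0023, -0.0015, 0.0451] roll -0.0 dist 0.045
0.5137,0.1865,0.22,31.5 -> [-0.0802, -0.4171, -0.223] roll -22.5 dist 0.48
```

View pics/l5.png

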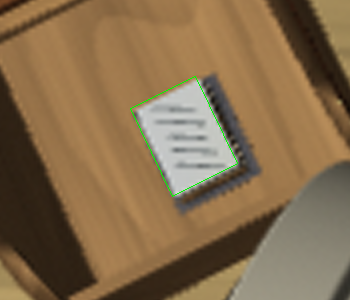

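The tile sits square in the outline drawn for it, with the grey pad's margin at lower right. Picking the sheet.

>>> move_arm([
  {"xyz": [0.002,-0.0015,0.025],"roll": 0,"fingers": 0.25},
  {"xyz": [0.002,-0.0015,0.042],"roll": 0,"fingers": 0.25},
  {"xyz": [0.002,-0.0015,0.045],"roll": 0,"fingers": 0.25},
  {"xyz": [0.002,-0.0015,0.045],"roll": 0,"fingers": 0.25},
  {"xyz": [0.002,-0.0015,0.045],"roll": 0,"fingers": 1},
  {"xyz": [0.002,-0.0015,0.045],"roll": 0,"fingers": 1},
  {"xyz": [0.002,-0.0015,0.045],"roll": 0,"fingers": 1},
  {"xyz": [0.002,-0.0015,0.045],"roll": 0,"fingers": 1},
])

```text
t: 28.67
position: [0.6578, -0.2135, -0.0021]
eef_rot: [179.8, 0.5, 9.0]
wrist_force: [-1.0, 0.0, 6.9]
finger_gap: 0.0462
gripper_force: 55.2
```

```bash
python3 go.py "0.5137,0.1865,0.22,31.5"
```

```text
t 28.67 [ 0.6578 -0.2135 -0.0021] rot [179.8   0.5   9. ] q [ 14.  46.   2.  90.  -1.  44. -64.] F [-1.   0.   6.9] gap 0.0462
0.5137,0.1865,0.22,31.5 -> [-0.0801, -0.4175, -0.2221] roll -22.5 dist 0.48
```

>>> move_arm([
  {"xyz": [0,0,-0.03],"roll": 0,"fingers": 1},
  {"xyz": [0,0,-0.07],"roll": -3,"fingers": 1},
  {"xyz": [-0.004,-0.02,-0.1],"roll": -7,"fingers": 1},
  {"xyz": [-0.01,-0.05,-0.125],"roll": -11,"fingers": 1},
  {"xyz": [-0.016,-0.083,-0.148],"roll": -15,"fingers": 1},
  {"xyz": [-0.022,-0.116,-0.17],"roll": -19,"fingers": 1},
  {"xyz": [-0.029,-0.15,-0.19],"roll": -22.5,"fingers": 1},
  {"xyz": [-0.036,-0.186,-0.205],"roll": -22.5,"fingers": 1},
  {"xyz": [-0.043,-0.224,-0.218],"roll": -22.5,"fingers": 1},
  {"xyz": [-0.051,-0.264,-0.222],"roll": -22.5,"fingers": 1},
  {"xyz": [-0.058,-0.304,-0.222],"roll": -22.5,"fingers": 1},
  {"xyz": [-0.066,-0.345,-0.222],"roll": -22.5,"fingers": 1},
])

```text
t: 29.67
position: [0.5393, 0.1198, 0.219]
eef_rot: [-179.9, 0.5, 31.4]
wrist_force: [1.5, 1.0, -0.9]
finger_gap: 0.0466
gripper_force: 51.6
```

>>> move_arm([
  {"xyz": [0.008,-0.038,0],"roll": 0,"fingers": 1},
  {"xyz": [0.0147,-0.07,0],"roll": 0,"fingers": 1},
  {"xyz": [0.0147,-0.0725,0.02],"roll": 0,"fingers": 1},
  {"xyz": [0.0147,-0.0725,0.06],"roll": 0,"fingers": 1},
  {"xyz": [0.0147,-0.0725,0.1],"roll": 0,"fingers": 1},
  {"xyz": [0.0147,-0.0725,0.135],"roll": 0,"fingers": 1},
  {"xyz": [0.0147,-0.0725,0.15],"roll": 0,"fingers": 1},
  {"xyz": [0.0147,-0.0725,0.15],"roll": 0,"fingers": 1},
  {"xyz": [0.0147,-0.0725,0.15],"roll": 0,"fingers": 1},
  {"xyz": [0.0147,-0.0725,0.15],"roll": 0,"fingers": 1},
])

```text
t: 30.5
position: [0.5138, 0.1879, 0.069]
eef_rot: [-179.9, 0.5, 31.5]
wrist_force: [0.1, -0.1, 0.5]
finger_gap: 0.0463
gripper_force: 51.6
```

```bash
python3 go.py "0.5137,0.1865,0.047,31.5"
```

```text
t 30.5 [0.5138 0.1879 0.069 ] rot [-179.9    0.5   31.5] q [-15.  30. -10. 110.   7.  41. -88.] F [ 0.1 -0.1  0.5] gap 0.0463
0.5137,0.1865,0.047,31.5 -> [-0.0008, 0.0012, 0.022] roll -0.0 dist 0.022
```

>>> move_arm([
  {"xyz": [-0.0008,0.001,0.01],"roll": 0,"fingers": 1},
  {"xyz": [-0.0008,0.001,0.023],"roll": 0,"fingers": 1},
  {"xyz": [-0.0008,0.001,0.023],"roll": 0,"fingers": 1},
  {"xyz": [-0.0008,0.001,0.023],"roll": 0,"fingers": 1},
])

```text
t: 30.83
position: [0.514, 0.1866, 0.0458]
eef_rot: [-179.9, 0.4, 31.4]
wrist_force: [0.5, 0.4, 1.2]
finger_gap: 0.0462
gripper_force: 55.6
```

>>> move_arm([
  {"xyz": [0,0,0],"roll": 0,"fingers": 0.25},
  {"xyz": [0,0,0],"roll": 0,"fingers": 0.25},
  {"xyz": [0,0,0],"roll": 0,"fingers": 0.25},
  {"xyz": [0,0,-0.02],"roll": 0,"fingers": 0.25},
  {"xyz": [0,0,-0.06],"roll": 0,"fingers": 0.25},
  {"xyz": [0,0,-0.1],"roll": 0,"fingers": 0.25},
  {"xyz": [0,0,-0.14],"roll": 0,"fingers": 0.25},
  {"xyz": [0,0,-0.175],"roll": 0,"fingers": 0.25},
  {"xyz": [0,0,-0.175],"roll": 0,"fingers": 0.25},
  {"xyz": [0,0,-0.175],"roll": 0,"fingers": 0.25},
])

```text
t: 31.67
position: [0.5155, 0.1873, 0.2219]
eef_rot: [-179.9, 0.4, 31.5]
wrist_force: [-0.4, 0.1, -0.6]
finger_gap: 0.0641
gripper_force: 0.0
```

```bash
python3 go.py "0.428,-0.09,0.17,-5.3"
```

```text
t 31.67 [0.5155 0.1873 0.2219] rot [-179.9    0.4   31.5] q [-13.  18. -11. 104.   4.  59. -85.] F [-0.4  0.1 -0.6] gap 0.0641
0.428,-0.09,0.17,-5.3 -> [-0.2193, 0.1909, 0.0519] roll 36.8 dist 0.295
```

>>> move_arm([
  {"xyz": [-0.025,0.022,0],"roll": 6,"fingers": 0.25},
  {"xyz": [-0.052,0.045,0],"roll": 12,"fingers": 0.25},
  {"xyz": [-0.08,0.07,0],"roll": 18,"fingers": 0.25},
  {"xyz": [-0.108,0.094,0],"roll": 24,"fingers": 0.25},
  {"xyz": [-0.136,0.118,0],"roll": 30,"fingers": 0.25},
  {"xyz": [-0.164,0.142,0.005],"roll": 36.8,"fingers": 0.25},
  {"xyz": [-0.19,0.166,0.015],"roll": 36.8,"fingers": 0.25},
  {"xyz": [-0.21,0.183,0.04],"roll": 36.8,"fingers": 0.25},
  {"xyz": [-0.219,0.191,0.08],"roll": 36.8,"fingers": 0.25},
  {"xyz": [-0.219,0.191,0.12],"roll": 36.8,"fingers": 0.25},
  {"xyz": [-0.219,0.191,0.16],"roll": 36.8,"fingers": 0.25},
  {"xyz": [-0.219,0.191,0.18],"roll": 36.8,"fingers": 0.25},
])

```text
t: 32.67
position: [0.4199, -0.0911, 0.0366]
eef_rot: [179.7, 1.1, -5.4]
wrist_force: [-1.6, 0.3, -0.2]
finger_gap: 0.0644
gripper_force: 0.0
```

>>> move_arm([
  {"xyz": [0,0,0],"roll": 0,"fingers": 0.25},
  {"xyz": [0,0,0],"roll": 0,"fingers": 0.25},
  {"xyz": [0,0,0],"roll": 0,"fingers": 0.25},
  {"xyz": [0,0,0],"roll": 0,"fingers": 0.25},
])

```text
t: 33.0
position: [0.426, -0.0914, 0.0427]
eef_rot: [179.7, 0.5, -5.3]
wrist_force: [0.6, 0.1, -0.6]
finger_gap: 0.0642
gripper_force: 0.0
```

```bash
python3 go.py "0.428,-0.09,-0.003,-5.3" "0.5137,0.1865,0.22,31.5"
python3 - <<'E'
from h import *
b=capture("scene");c=proj("scene",(.43,-.12,.0))[0].astype(int)
cv2.imwrite("pics/s6.png",cv2.resize(b[c[1]-60:c[1]+60,c[0]-60:c[0]+60],None,fx=4,fy=4)[...,::-1])
E
```

```text
t 33.0 [ 0.426  -0.0914  0.0427] rot [179.7   0.5  -5.3] q [  6.  24.   3. 127.  -2.  30. -85.] F [ 0.6  0.1 -0.6] gap 0.0642
0.428,-0.09,-0.003,-5.3 -> [0.0019, -0.0015, 0.0457] roll -0.0 dist 0.046
0.5137,0.1865,0.22,31.5 -> [0.0597, -0.2833, -0.223] roll -36.8 dist 0.365
```

View pics/s6.png

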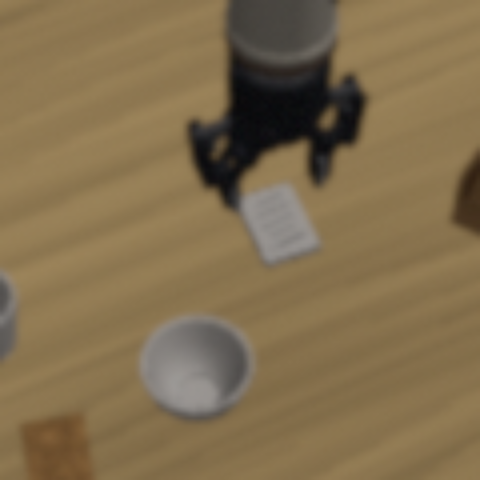

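The tile is between the fingers at about (280,225). Picking.

>>> move_arm([
  {"xyz": [0.002,-0.0015,0.025],"roll": 0,"fingers": 0.25},
  {"xyz": [0.002,-0.0015,0.042],"roll": 0,"fingers": 0.25},
  {"xyz": [0.002,-0.0015,0.0455],"roll": 0,"fingers": 0.25},
  {"xyz": [0.002,-0.0015,0.0455],"roll": 0,"fingers": 0.25},
  {"xyz": [0.002,-0.0015,0.0455],"roll": 0,"fingers": 1},
  {"xyz": [0.002,-0.0015,0.0455],"roll": 0,"fingers": 1},
  {"xyz": [0.002,-0.0015,0.0455],"roll": 0,"fingers": 1},
  {"xyz": [0.002,-0.0015,0.0455],"roll": 0,"fingers": 1},
])

```text
t: 33.72
position: [0.4274, -0.0895, -0.0022]
eef_rot: [179.7, 0.5, -5.3]
wrist_force: [-2.5, 1.9, 9.0]
finger_gap: 0.0465
gripper_force: 54.1
```

```bash
python3 go.py "0.5137,0.1865,0.22,31.5"
```

```text
t 33.72 [ 0.4274 -0.0895 -0.0022] rot [179.7   0.5  -5.3] q [  6.  29.   2. 127.  -2.  24. -85.] F [-2.5  1.9  9. ] gap 0.0465
0.5137,0.1865,0.22,31.5 -> [0.0605, -0.2828, -0.2222] roll -36.8 dist 0.365
```

>>> move_arm([
  {"xyz": [0,0,-0.03],"roll": 0,"fingers": 1},
  {"xyz": [0,0,-0.07],"roll": -3,"fingers": 1},
  {"xyz": [0.001,-0.005,-0.11],"roll": -9,"fingers": 1},
  {"xyz": [0.003,-0.015,-0.15],"roll": -15,"fingers": 1},
  {"xyz": [0.006,-0.03,-0.185],"roll": -21,"fingers": 1},
  {"xyz": [0.012,-0.055,-0.212],"roll": -27,"fingers": 1},
  {"xyz": [0.02,-0.09,-0.222],"roll": -33,"fingers": 1},
  {"xyz": [0.028,-0.13,-0.222],"roll": -36.8,"fingers": 1},
  {"xyz": [0.036,-0.17,-0.222],"roll": -36.8,"fingers": 1},
  {"xyz": [0.045,-0.21,-0.222],"roll": -36.8,"fingers": 1},
  {"xyz": [0.053,-0.25,-0.222],"roll": -36.8,"fingers": 1},
  {"xyz": [0.0605,-0.283,-0.222],"roll": -36.8,"fingers": 1},
])

```text
t: 34.72
position: [0.5157, 0.1901, 0.2175]
eef_rot: [-179.9, 0.5, 31.5]
wrist_force: [0.3, -0.3, -0.6]
finger_gap: 0.0466
gripper_force: 52.7
```

>>> move_arm([
  {"xyz": [0,0,0],"roll": 0,"fingers": 1},
  {"xyz": [0,0,0.02],"roll": 0,"fingers": 1},
  {"xyz": [0,0,0.06],"roll": 0,"fingers": 1},
  {"xyz": [0,0,0.1],"roll": 0,"fingers": 1},
  {"xyz": [0,0,0.13],"roll": 0,"fingers": 1},
  {"xyz": [0,0,0.14],"roll": 0,"fingers": 1},
  {"xyz": [0,0,0.14],"roll": 0,"fingers": 1},
  {"xyz": [0,0,0.14],"roll": 0,"fingers": 1},
  {"xyz": [0,0,0.14],"roll": 0,"fingers": 1},
])

```text
t: 35.47
position: [0.5157, 0.187, 0.0782]
eef_rot: [-179.9, 0.5, 31.5]
wrist_force: [-0.7, 0.7, -1.0]
finger_gap: 0.0463
gripper_force: 52.7
```

```bash
python3 go.py "0.5137,0.1865,0.055,31.5"
```

```text
t 35.47 [0.5157 0.187  0.0782] rot [-179.9    0.5   31.5] q [-14.  29. -11. 110.   8.  42. -88.] F [-0.7  0.7 -1. ] gap 0.0463
0.5137,0.1865,0.055,31.5 -> [-0.002, -0.0006, 0.0232] roll -0.0 dist 0.023
```

>>> move_arm([
  {"xyz": [-0.002,-0.0005,0.01],"roll": 0,"fingers": 1},
  {"xyz": [-0.002,-0.0005,0.0235],"roll": 0,"fingers": 1},
  {"xyz": [-0.002,-0.0005,0.0235],"roll": 0,"fingers": 1},
  {"xyz": [-0.002,-0.0005,0.0235],"roll": 0,"fingers": 1},
])

```text
t: 35.8
position: [0.5123, 0.1859, 0.0531]
eef_rot: [-179.9, 0.6, 31.5]
wrist_force: [-0.4, -0.4, -1.1]
finger_gap: 0.0466
gripper_force: 55.4
```

>>> move_arm([
  {"xyz": [0,0,0],"roll": 0,"fingers": 0.25},
  {"xyz": [0,0,0],"roll": 0,"fingers": 0.25},
  {"xyz": [0,0,0],"roll": 0,"fingers": 0.25},
  {"xyz": [0,0,-0.02],"roll": 0,"fingers": 0.25},
  {"xyz": [0,0,-0.06],"roll": 0,"fingers": 0.25},
  {"xyz": [0,0,-0.1],"roll": 0,"fingers": 0.25},
  {"xyz": [0,0,-0.14],"roll": 0,"fingers": 0.25},
  {"xyz": [0,0,-0.165],"roll": 0,"fingers": 0.25},
  {"xyz": [0,0,-0.165],"roll": 0,"fingers": 0.25},
  {"xyz": [0,0,-0.165],"roll": 0,"fingers": 0.25},
])

```text
t: 36.63
position: [0.5147, 0.1867, 0.2194]
eef_rot: [-179.9, 0.4, 31.5]
wrist_force: [0.5, 0.5, -0.6]
finger_gap: 0.0638
gripper_force: 0.0
```

```bash
python3 go.py "0.547,-0.15,0.215,-12" "0.547,-0.333,0.05,-14.8"
```

```text
t 36.63 [0.5147 0.1867 0.2194] rot [-179.9    0.4   31.5] q [-12.  18. -13. 104.   4.  59. -85.] F [ 0.5  0.5 -0.6] gap 0.0638
0.547,-0.15,0.215,-12 -> [-0.1482, 0.3041, 0.0044] roll 43.5 dist 0.338
0.547,-0.333,0.05,-14.8 -> [0.0382, 0.179, 0.165] roll 2.8 dist 0.246
```

>>> move_arm([
  {"xyz": [-0.016,0.034,0],"roll": 6,"fingers": 0.25},
  {"xyz": [-0.033,0.068,0],"roll": 12,"fingers": 0.25},
  {"xyz": [-0.05,0.102,0],"roll": 18,"fingers": 0.25},
  {"xyz": [-0.066,0.136,0],"roll": 24,"fingers": 0.25},
  {"xyz": [-0.083,0.17,0],"roll": 30,"fingers": 0.25},
  {"xyz": [-0.1,0.204,0],"roll": 36,"fingers": 0.25},
  {"xyz": [-0.116,0.238,0],"roll": 42,"fingers": 0.25},
  {"xyz": [-0.132,0.272,0],"roll": 43.5,"fingers": 0.25},
  {"xyz": [-0.148,0.304,0.004],"roll": 43.5,"fingers": 0.25},
])

```text
t: 37.38
position: [0.5451, -0.1523, 0.2131]
eef_rot: [179.6, 0.7, -12.2]
wrist_force: [0.4, 1.1, -0.8]
finger_gap: 0.0638
gripper_force: 0.0
```

>>> move_arm([
  {"xyz": [0.008,0.037,0.01],"roll": 2.8,"fingers": 0.25},
  {"xyz": [0.016,0.074,0.02],"roll": 2.8,"fingers": 0.25},
  {"xyz": [0.024,0.112,0.03],"roll": 2.8,"fingers": 0.25},
  {"xyz": [0.032,0.15,0.04],"roll": 2.8,"fingers": 0.25},
  {"xyz": [0.038,0.179,0.05],"roll": 2.8,"fingers": 0.25},
  {"xyz": [0.038,0.179,0.08],"roll": 2.8,"fingers": 0.25},
  {"xyz": [0.038,0.179,0.12],"roll": 2.8,"fingers": 0.25},
  {"xyz": [0.038,0.179,0.15],"roll": 2.8,"fingers": 0.25},
  {"xyz": [0.038,0.179,0.15],"roll": 2.8,"fingers": 0.25},
  {"xyz": [0.038,0.179,0.15],"roll": 2.8,"fingers": 0.25},
  {"xyz": [0.038,0.179,0.15],"roll": 2.8,"fingers": 0.25},
])

```text
t: 38.3
position: [0.5444, -0.3341, 0.0657]
eef_rot: [179.6, 0.6, -14.8]
wrist_force: [-0.1, 0.3, 0.8]
finger_gap: 0.0642
gripper_force: 0.0
```

```bash
python3 look.py pics/l7.png .066; python3 go.py "0.547,-0.333,-0.003,-14.8" "0.5137,0.1865,0.22,31.5"
```

```text
tile [  0.55   -0.22  -30.812  86.634  86.256]
t 38.35 [ 0.5453 -0.3345  0.0668] rot [179.6   0.4 -14.8] q [ 24.  37.   7.  97.  -5.  46. -72.] F [ 0.  -0.9  0.5] gap 0.064
0.547,-0.333,-0.003,-14.8 -> [0.0013, -0.0019, 0.0698] roll -0.0 dist 0.07
0.5137,0.1865,0.22,31.5 -> [-0.1651, -0.4937, -0.223] roll -46.3 dist 0.566
```

View pics/l7.png

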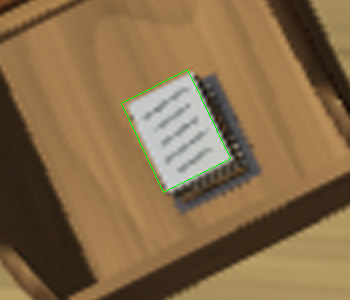

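The third tile lies square in its outline. Picking the last sheet.

>>> move_arm([
  {"xyz": [0.001,-0.002,0.03],"roll": 0,"fingers": 0.25},
  {"xyz": [0.001,-0.002,0.06],"roll": 0,"fingers": 0.25},
  {"xyz": [0.001,-0.002,0.07],"roll": 0,"fingers": 0.25},
  {"xyz": [0.001,-0.002,0.07],"roll": 0,"fingers": 0.25},
  {"xyz": [0.001,-0.002,0.07],"roll": 0,"fingers": 0.25},
  {"xyz": [0.001,-0.002,0.07],"roll": 0,"fingers": 1},
  {"xyz": [0.001,-0.002,0.07],"roll": 0,"fingers": 1},
  {"xyz": [0.001,-0.002,0.07],"roll": 0,"fingers": 1},
  {"xyz": [0.001,-0.002,0.07],"roll": 0,"fingers": 1},
])

```text
t: 39.1
position: [0.5467, -0.3325, -0.002]
eef_rot: [179.6, 0.4, -14.8]
wrist_force: [-0.8, 3.0, 8.6]
finger_gap: 0.0465
gripper_force: 55.4
```

>>> move_arm([
  {"xyz": [0,0,-0.03],"roll": 0,"fingers": 1},
  {"xyz": [0,0,-0.07],"roll": 0,"fingers": 1},
  {"xyz": [0,0,-0.11],"roll": 0,"fingers": 1},
  {"xyz": [0,0,-0.15],"roll": 0,"fingers": 1},
  {"xyz": [0,0,-0.19],"roll": -6,"fingers": 1},
  {"xyz": [0,0,-0.223],"roll": -12,"fingers": 1},
])

```text
t: 39.6
position: [0.548, -0.3321, 0.223]
eef_rot: [179.6, 0.4, -2.6]
wrist_force: [0.5, 0.7, -0.4]
finger_gap: 0.046
gripper_force: 51.6
```

```bash
python3 go.py "0.53,-0.05,0.22,31.5" "0.5137,0.1865,0.22,31.5"
```

```text
t 39.6 [ 0.548  -0.3321  0.223 ] rot [179.6   0.4  -2.6] q [ 25.  26.   5.  91.  -2.  63. -62.] F [ 0.5  0.7 -0.4] gap 0.046
0.53,-0.05,0.22,31.5 -> [-0.0306, -0.281, 0.003] roll -34.1 dist 0.283
0.5137,0.1865,0.22,31.5 -> [0.1098, -0.2101, -0.0] roll 0.0 dist 0.237
```

>>> move_arm([
  {"xyz": [-0.004,-0.036,0],"roll": -6,"fingers": 1},
  {"xyz": [-0.008,-0.072,0],"roll": -12,"fingers": 1},
  {"xyz": [-0.012,-0.108,0],"roll": -18,"fingers": 1},
  {"xyz": [-0.016,-0.144,0],"roll": -24,"fingers": 1},
  {"xyz": [-0.02,-0.18,0],"roll": -30,"fingers": 1},
  {"xyz": [-0.024,-0.216,0],"roll": -34,"fingers": 1},
  {"xyz": [-0.028,-0.252,0],"roll": -34,"fingers": 1},
  {"xyz": [-0.031,-0.281,0.003],"roll": -34,"fingers": 1},
])

```text
t: 40.27
position: [0.5304, -0.0465, 0.216]
eef_rot: [-179.9, 0.5, 31.3]
wrist_force: [0.9, 1.4, 0.3]
finger_gap: 0.0465
gripper_force: 51.6
```

>>> move_arm([
  {"xyz": [0.018,-0.034,0],"roll": 0,"fingers": 1},
  {"xyz": [0.036,-0.068,0],"roll": 0,"fingers": 1},
  {"xyz": [0.054,-0.102,0],"roll": 0,"fingers": 1},
  {"xyz": [0.072,-0.136,0],"roll": 0,"fingers": 1},
  {"xyz": [0.09,-0.17,0],"roll": 0,"fingers": 1},
  {"xyz": [0.108,-0.205,0],"roll": 0,"fingers": 1},
  {"xyz": [0.11,-0.21,0.03],"roll": 0,"fingers": 1},
  {"xyz": [0.11,-0.21,0.07],"roll": 0,"fingers": 1},
  {"xyz": [0.11,-0.21,0.11],"roll": 0,"fingers": 1},
  {"xyz": [0.11,-0.21,0.132],"roll": 0,"fingers": 1},
  {"xyz": [0.11,-0.21,0.132],"roll": 0,"fingers": 1},
  {"xyz": [0.11,-0.21,0.132],"roll": 0,"fingers": 1},
])

```text
t: 41.27
position: [0.5137, 0.1864, 0.0814]
eef_rot: [-179.9, 0.8, 31.2]
wrist_force: [-0.8, 0.7, -0.1]
finger_gap: 0.0463
gripper_force: 51.6
```

```bash
python3 look.py pics/x.png .066; python3 go.py "0.5137,0.1865,0.064,31.5"
```

```text
tile [ 0.534 -0.451 -0.177 68.51  47.182]
tile [  0.549  -0.224 -19.899  87.124  79.114]
t 41.32 [0.5151 0.187  0.0828] rot [-179.9    0.6   31.2] q [-12.  29. -13. 110.   9.  43. -89.] F [-0.4  0.7 -0.5] gap 0.0463
0.5137,0.1865,0.064,31.5 -> [-0.0015, -0.0003, 0.0188] roll -0.3 dist 0.019
```

>>> move_arm([
  {"xyz": [-0.001,0,0.01],"roll": -0.3,"fingers": 1},
  {"xyz": [-0.001,0,0.018],"roll": -0.3,"fingers": 1},
  {"xyz": [-0.001,0,0.018],"roll": -0.3,"fingers": 1},
  {"xyz": [-0.001,0,0.018],"roll": -0.3,"fingers": 1},
  {"xyz": [-0.001,0,0.018],"roll": -0.3,"fingers": 1},
])

```text
t: 41.73
position: [0.5138, 0.1863, 0.064]
eef_rot: [-179.9, 0.6, 31.5]
wrist_force: [0.3, 0.6, 2.6]
finger_gap: 0.0463
gripper_force: 51.9
```

Good height. Release and go to the last tile at (0.534,-0.451), yaw 0.

>>> move_arm([
  {"xyz": [0,0,0],"roll": 0,"fingers": 0.25},
  {"xyz": [0,0,0],"roll": 0,"fingers": 0.25},
  {"xyz": [0,0,0],"roll": 0,"fingers": 0.25},
  {"xyz": [0,0,-0.02],"roll": 0,"fingers": 0.25},
  {"xyz": [0,0,-0.06],"roll": 0,"fingers": 0.25},
  {"xyz": [0,0,-0.1],"roll": 0,"fingers": 0.25},
  {"xyz": [0,0,-0.14],"roll": 0,"fingers": 0.25},
  {"xyz": [0,0,-0.156],"roll": 0,"fingers": 0.25},
  {"xyz": [0,0,-0.156],"roll": 0,"fingers": 0.25},
  {"xyz": [0,0,-0.156],"roll": 0,"fingers": 0.25},
])

```text
t: 42.57
position: [0.5152, 0.1869, 0.2202]
eef_rot: [-179.9, 0.6, 31.5]
wrist_force: [-0.3, -0.0, -0.1]
finger_gap: 0.0641
gripper_force: 0.0
```

```bash
python3 go.py "0.55,-0.13,0.215,0" "0.534,-0.451,0.17,0"
```

```text
t 42.57 [0.5152 0.1869 0.2202] rot [-179.9    0.6   31.5] q [-10.  18. -15. 104.   5.  59. -86.] F [-0.3 -0.  -0.1] gap 0.0641
0.55,-0.13,0.215,0 -> [-0.1357, 0.2885, 0.0052] roll 31.5 dist 0.319
0.534,-0.451,0.17,0 -> [-0.0158, 0.321, 0.045] roll -0.0 dist 0.325
```

>>> move_arm([
  {"xyz": [-0.017,0.036,0],"roll": 5,"fingers": 0.25},
  {"xyz": [-0.034,0.072,0],"roll": 10,"fingers": 0.25},
  {"xyz": [-0.051,0.108,0],"roll": 15,"fingers": 0.25},
  {"xyz": [-0.068,0.144,0],"roll": 20,"fingers": 0.25},
  {"xyz": [-0.085,0.18,0],"roll": 25,"fingers": 0.25},
  {"xyz": [-0.102,0.216,0],"roll": 30,"fingers": 0.25},
  {"xyz": [-0.119,0.252,0],"roll": 31.5,"fingers": 0.25},
  {"xyz": [-0.136,0.288,0.005],"roll": 31.5,"fingers": 0.25},
])

```text
t: 43.23
position: [0.548, -0.1317, 0.2136]
eef_rot: [179.8, 0.8, -0.1]
wrist_force: [0.6, 0.3, 0.6]
finger_gap: 0.0641
gripper_force: 0.0
```

>>> move_arm([
  {"xyz": [-0.002,0.04,0],"roll": 0,"fingers": 0.25},
  {"xyz": [-0.004,0.08,0],"roll": 0,"fingers": 0.25},
  {"xyz": [-0.006,0.12,0],"roll": 0,"fingers": 0.25},
  {"xyz": [-0.008,0.16,0],"roll": 0,"fingers": 0.25},
  {"xyz": [-0.01,0.2,0],"roll": 0,"fingers": 0.25},
  {"xyz": [-0.012,0.24,0.02],"roll": 0,"fingers": 0.25},
  {"xyz": [-0.014,0.28,0.04],"roll": 0,"fingers": 0.25},
  {"xyz": [-0.016,0.315,0.06],"roll": 0,"fingers": 0.25},
  {"xyz": [-0.016,0.321,0.1],"roll": 0,"fingers": 0.25},
  {"xyz": [-0.016,0.321,0.14],"roll": 0,"fingers": 0.25},
  {"xyz": [-0.016,0.321,0.17],"roll": 0,"fingers": 0.25},
  {"xyz": [-0.016,0.321,0.17],"roll": 0,"fingers": 0.25},
])

```text
t: 44.23
position: [0.5236, -0.4466, 0.0354]
eef_rot: [-179.6, 1.5, -0.1]
wrist_force: [-1.3, 2.1, -1.1]
finger_gap: 0.064
gripper_force: 0.0
```

>>> move_arm([
  {"xyz": [0,0,0],"roll": 0,"fingers": 0.25},
  {"xyz": [0,0,0],"roll": 0,"fingers": 0.25},
])

```text
t: 44.4
position: [0.5314, -0.4517, 0.0472]
eef_rot: [179.7, 0.7, -0.0]
wrist_force: [0.1, -0.1, 2.5]
finger_gap: 0.064
gripper_force: 0.0
```

```bash
python3 go.py "0.534,-0.451,-0.003,0"
python3 - <<'E'
from h import *
b=capture("scene");c=proj("scene",(.54,-.42,.0))[0].astype(int)
o=cv2.resize(b[c[1]-60:c[1]+60,c[0]-60:c[0]+60],None,fx=3,fy=3)
a=cv2.resize(capture("top")[145:265,90:210],None,fx=3,fy=3)
cv2.imwrite("pics/s8.png",np.hstack([o,a])[...,::-1])
E
```

```text
t 44.4 [ 0.5314 -0.4517  0.0472] rot [179.7   0.7  -0. ] q [ 35.  43.   4.  88.  -3.  49. -50.] F [ 0.1 -0.1  2.5] gap 0.064
0.534,-0.451,-0.003,0 -> [0.0026, -0.0007, 0.0502] roll -0.0 dist 0.05
```

View pics/s8.png

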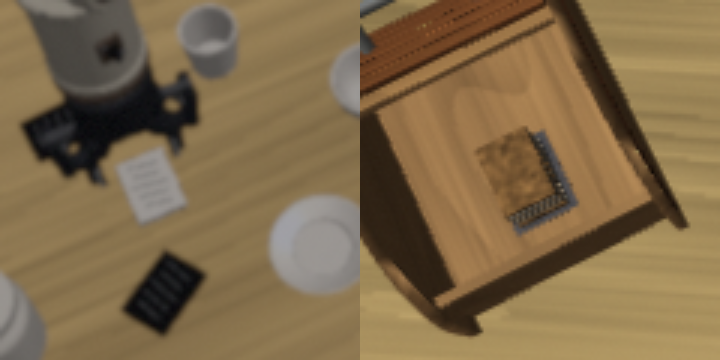

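The last tile is between the fingers, clear of the black one, and the sheet sits squarely on the stack.

>>> move_arm([
  {"xyz": [0.001,0,0.025],"roll": 0,"fingers": 0.25},
  {"xyz": [0.001,0,0.045],"roll": 0,"fingers": 0.25},
  {"xyz": [0.001,0,0.049],"roll": 0,"fingers": 0.25},
  {"xyz": [0.001,0,0.049],"roll": 0,"fingers": 0.25},
  {"xyz": [0.001,0,0.049],"roll": 0,"fingers": 0.25},
])

```text
t: 44.92
position: [0.5324, -0.4525, -0.0004]
eef_rot: [179.7, 0.6, -0.0]
wrist_force: [0.9, -0.9, -0.0]
finger_gap: 0.064
gripper_force: 0.0
```

```bash
python3 go.py "0.534,-0.451,-0.003,0"
```

```text
t 44.92 [ 5.324e-01 -4.525e-01 -4.000e-04] rot [179.7   0.6  -0. ] q [ 35.  47.   4.  89.  -3.  45. -50.] F [ 0.9 -0.9 -0. ] gap 0.064
0.534,-0.451,-0.003,0 -> [0.0016, -0.0015, 0.0026] roll -0.0 dist 0.003
```

>>> move_arm([
  {"xyz": [0.0015,-0.001,0.0025],"roll": 0,"fingers": 0.25},
  {"xyz": [0.0015,-0.001,0.0025],"roll": 0,"fingers": 0.25},
  {"xyz": [0.0015,-0.001,0.0025],"roll": 0,"fingers": 1},
  {"xyz": [0.0015,-0.001,0.0025],"roll": 0,"fingers": 1},
  {"xyz": [0.0015,-0.001,0.0025],"roll": 0,"fingers": 1},
  {"xyz": [0.0015,-0.001,0.0025],"roll": 0,"fingers": 1},
  {"xyz": [0.0015,-0.001,0.0025],"roll": 0,"fingers": 1},
])

```text
t: 45.5
position: [0.5347, -0.4504, -0.0021]
eef_rot: [179.8, 0.5, -0.0]
wrist_force: [-1.5, 4.0, 9.8]
finger_gap: 0.0467
gripper_force: 56.7
```

>>> move_arm([
  {"xyz": [0,0,-0.03],"roll": 0,"fingers": 1},
  {"xyz": [0,0,-0.07],"roll": 0,"fingers": 1},
  {"xyz": [0,0,-0.11],"roll": 0,"fingers": 1},
  {"xyz": [0,0,-0.15],"roll": 0,"fingers": 1},
  {"xyz": [0,0,-0.19],"roll": 0,"fingers": 1},
  {"xyz": [0,0,-0.23],"roll": 0,"fingers": 1},
  {"xyz": [0,0,-0.232],"roll": 0,"fingers": 1},
  {"xyz": [0,0,-0.232],"roll": 0,"fingers": 1},
])

```text
t: 46.17
position: [0.5374, -0.4515, 0.2321]
eef_rot: [179.5, 0.3, -0.0]
wrist_force: [-0.6, -0.4, -2.0]
finger_gap: 0.0464
gripper_force: 52.1
```

```bash
python3 go.py "0.55,-0.08,0.23,31.5" "0.5137,0.1865,0.23,31.5"
```

```text
t 46.17 [ 0.5374 -0.4515  0.2321] rot [179.5   0.3  -0. ] q [ 34.  32.   5.  81.  -2.  67. -51.] F [-0.6 -0.4 -2. ] gap 0.0464
0.55,-0.08,0.23,31.5 -> [0.0124, -0.3715, 0.0021] roll -31.5 dist 0.372
0.5137,0.1865,0.23,31.5 -> [0.1081, -0.2463, -0.0] roll -0.0 dist 0.269
```

>>> move_arm([
  {"xyz": [0.001,-0.037,0],"roll": -4,"fingers": 1},
  {"xyz": [0.002,-0.075,0],"roll": -8,"fingers": 1},
  {"xyz": [0.003,-0.113,0],"roll": -12,"fingers": 1},
  {"xyz": [0.004,-0.15,0],"roll": -16,"fingers": 1},
  {"xyz": [0.005,-0.187,0],"roll": -20,"fingers": 1},
  {"xyz": [0.007,-0.225,0],"roll": -24,"fingers": 1},
  {"xyz": [0.008,-0.263,0],"roll": -28,"fingers": 1},
  {"xyz": [0.01,-0.3,0],"roll": -31.5,"fingers": 1},
  {"xyz": [0.011,-0.338,0],"roll": -31.5,"fingers": 1},
  {"xyz": [0.012,-0.371,0.002],"roll": -31.5,"fingers": 1},
])

```text
t: 47.0
position: [0.5464, -0.0759, 0.2221]
eef_rot: [-179.7, 0.8, 31.6]
wrist_force: [0.6, -0.3, -1.4]
finger_gap: 0.0463
gripper_force: 52.1
```

>>> move_arm([
  {"xyz": [0.016,-0.036,0],"roll": 0,"fingers": 1},
  {"xyz": [0.032,-0.072,0],"roll": 0,"fingers": 1},
  {"xyz": [0.048,-0.108,0],"roll": 0,"fingers": 1},
  {"xyz": [0.064,-0.144,0],"roll": 0,"fingers": 1},
  {"xyz": [0.08,-0.18,0],"roll": 0,"fingers": 1},
  {"xyz": [0.096,-0.216,0],"roll": 0,"fingers": 1},
  {"xyz": [0.108,-0.245,0.01],"roll": 0,"fingers": 1},
  {"xyz": [0.108,-0.246,0.04],"roll": 0,"fingers": 1},
  {"xyz": [0.108,-0.246,0.08],"roll": 0,"fingers": 1},
  {"xyz": [0.108,-0.246,0.12],"roll": 0,"fingers": 1},
  {"xyz": [0.108,-0.246,0.132],"roll": 0,"fingers": 1},
  {"xyz": [0.108,-0.246,0.132],"roll": 0,"fingers": 1},
])

```text
t: 48.0
position: [0.5055, 0.1851, 0.0863]
eef_rot: [-179.7, 1.3, 31.5]
wrist_force: [-0.1, 0.2, -1.4]
finger_gap: 0.0467
gripper_force: 52.0
```

>>> move_arm([
  {"xyz": [0,0,0],"roll": 0,"fingers": 1},
  {"xyz": [0,0,0],"roll": 0,"fingers": 1},
  {"xyz": [0,0,0],"roll": 0,"fingers": 1},
])

```text
t: 48.25
position: [0.5118, 0.1874, 0.0931]
eef_rot: [-179.9, 0.4, 31.4]
wrist_force: [-0.2, 0.2, -1.1]
finger_gap: 0.0462
gripper_force: 52.1
```

```bash
python3 go.py "0.5137,0.1865,0.072,31.5"
```

```text
t 48.25 [0.5118 0.1874 0.0931] rot [-179.9    0.4   31.4] q [-11.  28. -14. 110.   9.  44. -90.] F [-0.2  0.2 -1.1] gap 0.0462
0.5137,0.1865,0.072,31.5 -> [0.0011, 0.0017, 0.0211] roll -0.1 dist 0.021
```

>>> move_arm([
  {"xyz": [0.001,0.0015,0.01],"roll": 0,"fingers": 1},
  {"xyz": [0.001,0.0015,0.021],"roll": 0,"fingers": 1},
  {"xyz": [0.001,0.0015,0.021],"roll": 0,"fingers": 1},
  {"xyz": [0.001,0.0015,0.021],"roll": 0,"fingers": 1},
  {"xyz": [0.001,0.0015,0.021],"roll": 0,"fingers": 1},
])

```text
t: 48.67
position: [0.5133, 0.1864, 0.0706]
eef_rot: [-179.9, 0.5, 31.4]
wrist_force: [3.4, 1.2, 4.6]
finger_gap: 0.0466
gripper_force: 55.9
```

>>> move_arm([
  {"xyz": [0,0,0],"roll": 0,"fingers": 0.25},
  {"xyz": [0,0,0],"roll": 0,"fingers": 0.25},
  {"xyz": [0,0,0],"roll": 0,"fingers": 0.25},
  {"xyz": [0,0,-0.02],"roll": 0,"fingers": 0.25},
  {"xyz": [0,0,-0.06],"roll": 0,"fingers": 0.25},
  {"xyz": [0,0,-0.1],"roll": 0,"fingers": 0.25},
  {"xyz": [0,0,-0.14],"roll": 0,"fingers": 0.25},
  {"xyz": [0,0,-0.18],"roll": 0,"fingers": 0.25},
  {"xyz": [0,0,-0.18],"roll": 0,"fingers": 0.25},
  {"xyz": [0,0,-0.18],"roll": 0,"fingers": 0.25},
])

```text
t: 49.5
position: [0.5147, 0.1873, 0.2523]
eef_rot: [-179.9, 0.4, 31.5]
wrist_force: [0.5, -0.5, -1.1]
finger_gap: 0.0643
gripper_force: 0.0
```

```bash
python3 go.py "0.46,0.02,0.25,75" "0.640,0.2640,0.25,121.5"
```

```text
t 49.5 [0.5147 0.1873 0.2523] rot [-179.9    0.4   31.5] q [ -9.  16. -16. 102.   5.  63. -86.] F [ 0.5 -0.5 -1.1] gap 0.0643
0.46,0.02,0.25,75 -> [-0.134, 0.1142, 0.0023] roll -43.5 dist 0.176
0.640,0.2640,0.25,121.5 -> [0.2823, 0.1105, 0.0] roll -46.5 dist 0.303
```

```bash
python3 go.py "0.50,-0.17,0.25,90" "0.640,0.2640,0.25,121.5"
```

```text
t 49.5 [0.5147 0.1873 0.2523] rot [-179.9    0.4   31.5] q [ -9.  16. -16. 102.   5.  63. -86.] F [ 0.5 -0.5 -1.1] gap 0.0643
0.50,-0.17,0.25,90 -> [-0.1991, 0.2971, 0.0023] roll -58.5 dist 0.358
0.640,0.2640,0.25,121.5 -> [0.4341, 0.1397, 0.0] roll -31.5 dist 0.456
```

>>> move_arm([
  {"xyz": [-0.02,0.03,0],"roll": -6,"fingers": 0.35},
  {"xyz": [-0.04,0.06,0],"roll": -12,"fingers": 0.35},
  {"xyz": [-0.06,0.09,0],"roll": -18,"fingers": 0.35},
  {"xyz": [-0.08,0.12,0],"roll": -24,"fingers": 0.35},
  {"xyz": [-0.1,0.15,0],"roll": -30,"fingers": 0.35},
  {"xyz": [-0.12,0.18,0],"roll": -36,"fingers": 0.35},
  {"xyz": [-0.14,0.21,0],"roll": -42,"fingers": 0.35},
  {"xyz": [-0.16,0.24,0],"roll": -48,"fingers": 0.35},
  {"xyz": [-0.18,0.27,0],"roll": -54,"fingers": 0.35},
  {"xyz": [-0.2,0.297,0],"roll": -58.5,"fingers": 0.35},
  {"xyz": [-0.2,0.297,0],"roll": -58.5,"fingers": 0.35},
  {"xyz": [-0.2,0.297,0],"roll": -58.5,"fingers": 0.35},
])

```text
t: 50.5
position: [0.4957, -0.1734, 0.2491]
eef_rot: [-179.1, 0.2, 89.6]
wrist_force: [1.2, 0.3, -0.1]
finger_gap: 0.0557
gripper_force: 0.0
```

```bash
python3 look.py pics/l9.png .084; python3 go.py "0.640,0.2640,0.25,121.5"
```

```text
t 50.55 [ 0.4963 -0.1712  0.2494] rot [-1.791e+02  1.000e-01  8.980e+01] q [ 26.  14. -12. 105.   4.  62.  13.] F [-1.   0.9  0.2] gap 0.0551
0.640,0.2640,0.25,121.5 -> [0.4357, 0.1422, -0.0006] roll -31.7 dist 0.458
```

View pics/l9.png

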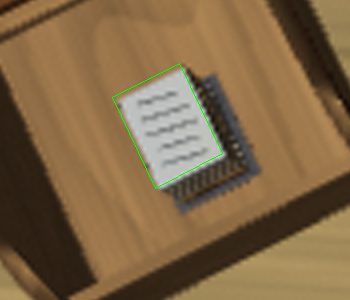

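The stack is complete and square. Now the door.

>>> move_arm([
  {"xyz": [0.036,0.012,0],"roll": -4,"fingers": 0.35},
  {"xyz": [0.073,0.024,0],"roll": -8,"fingers": 0.35},
  {"xyz": [0.11,0.036,0],"roll": -12,"fingers": 0.35},
  {"xyz": [0.147,0.048,0],"roll": -16,"fingers": 0.35},
  {"xyz": [0.184,0.06,0],"roll": -20,"fingers": 0.35},
  {"xyz": [0.221,0.072,0],"roll": -24,"fingers": 0.35},
  {"xyz": [0.258,0.084,0],"roll": -28,"fingers": 0.35},
  {"xyz": [0.295,0.096,0],"roll": -31.5,"fingers": 0.35},
  {"xyz": [0.332,0.108,0],"roll": -31.5,"fingers": 0.35},
  {"xyz": [0.369,0.12,0],"roll": -31.5,"fingers": 0.35},
  {"xyz": [0.406,0.132,0],"roll": -31.5,"fingers": 0.35},
  {"xyz": [0.434,0.141,0],"roll": -31.5,"fingers": 0.35},
], grip_force=25)

```text
t: 51.55
position: [0.6369, 0.2692, 0.2466]
eef_rot: [-179.2, -0.3, 121.7]
wrist_force: [0.2, -1.0, 0.2]
finger_gap: 0.0556
gripper_force: 0.0
```

>>> move_arm([
  {"xyz": [0,0,0],"roll": 0,"fingers": 0.35},
  {"xyz": [0,0,0],"roll": 0,"fingers": 0.35},
  {"xyz": [0,0,0],"roll": 0,"fingers": 0.35},
  {"xyz": [0,0,0],"roll": 0,"fingers": 0.35},
])

```text
t: 51.88
position: [0.6385, 0.2619, 0.2473]
eef_rot: [-179.2, -0.1, 121.4]
wrist_force: [0.1, -0.2, 0.4]
finger_gap: 0.0555
gripper_force: 0.0
```

```bash
python3 go.py "0.640,0.265,0.163,121.5"
python3 - <<'E'
import numpy as np
q0=1.484
for q in np.linspace(q0,-.02,24)[1:]:
    a=np.deg2rad(135)-q;b=np.deg2rad(135)-q0
    print(round(q,2),"y %.3f z %.3f"%(.168*(np.cos(a)-np.cos(b)),-.168*(np.sin(a)-np.sin(b))))
E
```

```text
t 51.88 [0.6385 0.2619 0.2473] rot [-1.792e+02 -1.000e-01  1.214e+02] q [ -8.  33. -25.  81.  14.  71.  -3.] F [ 0.1 -0.2  0.4] gap 0.0555
0.640,0.265,0.163,121.5 -> [0.0019, 0.003, 0.0843] roll -0.1 dist 0.084
1.42 y -0.009 z -0.007
1.35 y -0.018 z -0.013
1.29 y -0.027 z -0.019
1.22 y -0.037 z -0.024
1.16 y -0.047 z -0.028
1.09 y -0.057 z -0.032
1.03 y -0.068 z -0.035
0.96 y -0.079 z -0.037
0.9 y -0.090 z -0.038
0.83 y -0.101 z -0.039
0.76 y -0.112 z -0.039
0.7 y -0.122 z -0.039
0.63 y -0.133 z -0.037
0.57 y -0.144 z -0.035
0.5 y -0.155 z -0.033
0.44 y -0.165 z -0.029
0.37 y -0.175 z -0.025
0.31 y -0.185 z -0.020
0.24 y -0.195 z -0.015
0.18 y -0.204 z -0.009
0.11 y -0.213 z -0.003
0.05 y -0.221 z 0.005
-0.02 y -0.229 z 0.012
```

>>> move_arm([
  {"xyz": [0.002,0.002,0.035],"roll": 0,"fingers": 0.35},
  {"xyz": [0.002,0.002,0.07],"roll": 0,"fingers": 0.35},
  {"xyz": [0.002,0.002,0.084],"roll": 0,"fingers": 0.35},
  {"xyz": [0.002,0.002,0.084],"roll": 0,"fingers": 0.35},
  {"xyz": [0.002,0.002,0.084],"roll": 0,"fingers": 1},
  {"xyz": [0.002,0.002,0.084],"roll": 0,"fingers": 1},
  {"xyz": [0.002,0.002,0.084],"roll": 0,"fingers": 1},
  {"xyz": [0.002,0.002,0.084],"roll": 0,"fingers": 1},
  {"xyz": [0.002,0.002,0.084],"roll": 0,"fingers": 1},
  {"xyz": [0.002,0.002,0.084],"roll": 0,"fingers": 1},
  {"xyz": [0.002,0.002,0.084],"roll": 0,"fingers": 1},
])

```text
t: 52.8
position: [0.6395, 0.2655, 0.1666]
eef_rot: [-179.4, -0.1, 121.4]
wrist_force: [-1.8, -1.1, 6.7]
finger_gap: 0.0108
gripper_force: 24.7
```

Bar gripped. Leading it back along the arc.

>>> move_arm([
  {"xyz": [0,-0.009,-0.007],"roll": 0,"fingers": 1},
  {"xyz": [0,-0.018,-0.013],"roll": 0,"fingers": 1},
  {"xyz": [0,-0.027,-0.019],"roll": 0,"fingers": 1},
  {"xyz": [0,-0.037,-0.024],"roll": 0,"fingers": 1},
  {"xyz": [0,-0.047,-0.028],"roll": 0,"fingers": 1},
  {"xyz": [0,-0.057,-0.032],"roll": 0,"fingers": 1},
  {"xyz": [0,-0.068,-0.035],"roll": 0,"fingers": 1},
  {"xyz": [0,-0.079,-0.037],"roll": 0,"fingers": 1},
  {"xyz": [0,-0.09,-0.038],"roll": 0,"fingers": 1},
  {"xyz": [0,-0.101,-0.039],"roll": 0,"fingers": 1},
  {"xyz": [0,-0.112,-0.039],"roll": 0,"fingers": 1},
  {"xyz": [0,-0.122,-0.039],"roll": 0,"fingers": 1},
])

```text
t: 53.8
position: [0.5392, 0.2045, 0.2088]
eef_rot: [179.9, -0.1, 121.5]
wrist_force: [4.7, 3.4, 5.1]
finger_gap: 0.0105
gripper_force: 25.2
```

>>> move_arm([
  {"xyz": [0,-0.011,0.002],"roll": 0,"fingers": 1},
  {"xyz": [0,-0.022,0.004],"roll": 0,"fingers": 1},
  {"xyz": [0,-0.033,0.006],"roll": 0,"fingers": 1},
  {"xyz": [0,-0.043,0.01],"roll": 0,"fingers": 1},
  {"xyz": [0,-0.053,0.014],"roll": 0,"fingers": 1},
  {"xyz": [0,-0.063,0.019],"roll": 0,"fingers": 1},
  {"xyz": [0,-0.073,0.024],"roll": 0,"fingers": 1},
  {"xyz": [0,-0.082,0.03],"roll": 0,"fingers": 1},
  {"xyz": [0,-0.091,0.036],"roll": 0,"fingers": 1},
  {"xyz": [0,-0.099,0.044],"roll": 0,"fingers": 1},
  {"xyz": [0,-0.106,0.05],"roll": 0,"fingers": 1},
  {"xyz": [0,-0.106,0.05],"roll": 0,"fingers": 1},
])

```text
t: 54.8
position: [0.4457, 0.1474, 0.1572]
eef_rot: [-179.7, -0.1, 121.5]
wrist_force: [1.6, 3.8, 0.6]
finger_gap: 0.0109
gripper_force: 26.5
```

```bash
python3 go.py "0.4463,0.1453,0.160,121.5"
```

```text
t 54.8 [0.4457 0.1474 0.1572] rot [-1.797e+02 -1.000e-01  1.215e+02] q [  2.  16. -26. 118.  10.  48.   1.] F [1.6 3.8 0.6] gap 0.0109
0.4463,0.1453,0.160,121.5 -> [-0.0021, -0.0006, -0.0028] roll -0.0 dist 0.004
```

>>> move_arm([
  {"xyz": [0,-0.003,0.003],"roll": 0,"fingers": 1},
  {"xyz": [0,-0.005,0.005],"roll": 0,"fingers": 1},
  {"xyz": [0,-0.005,0.005],"roll": 0,"fingers": 1},
  {"xyz": [0,-0.005,0.005],"roll": 0,"fingers": 1},
])

```text
t: 55.13
position: [0.4458, 0.1473, 0.1562]
eef_rot: [179.9, 0.0, 121.5]
wrist_force: [0.2, 3.5, 28.3]
finger_gap: 0.0106
gripper_force: 29.5
```

```bash
python3 go.py
```

```text
t 55.13 [0.4458 0.1473 0.1562] rot [179.9   0.  121.5] q [  2.  16. -27. 118.  10.  48.   1.] F [ 0.2  3.5 28.3] gap 0.0106
```

>>> move_arm([
  {"xyz": [0,0.003,-0.003],"roll": 0,"fingers": 1},
  {"xyz": [0,0.003,-0.003],"roll": 0,"fingers": 0.35},
  {"xyz": [0,0.003,-0.003],"roll": 0,"fingers": 0.35},
  {"xyz": [0,0.003,-0.003],"roll": 0,"fingers": 0.35},
  {"xyz": [0,0.003,-0.003],"roll": 0,"fingers": 0.35},
  {"xyz": [0,0.002,-0.02],"roll": 0,"fingers": 0.35},
  {"xyz": [0,0,-0.05],"roll": 0,"fingers": 0.35},
  {"xyz": [0,0,-0.09],"roll": 0,"fingers": 0.35},
  {"xyz": [-0.03,0,-0.1],"roll": 0,"fingers": 0.35},
  {"xyz": [-0.07,0,-0.1],"roll": 0,"fingers": 0.35},
  {"xyz": [-0.11,0,-0.1],"roll": 0,"fingers": 0.35},
  {"xyz": [-0.15,0,-0.1],"roll": 0,"fingers": 0.35},
])

```text
t: 56.13
position: [0.5196, 0.0144, 0.2506]
eef_rot: [-179.3, -0.1, 121.5]
wrist_force: [0.7, 0.4, 0.1]
finger_gap: 0.0552
gripper_force: 0.0
```

>>> move_arm([
  {"xyz": [-0.04,0,0],"roll": 0,"fingers": 0.35},
  {"xyz": [-0.08,0,0],"roll": 0,"fingers": 0.35},
  {"xyz": [-0.12,0,0],"roll": 0,"fingers": 0.35},
  {"xyz": [-0.16,0,0],"roll": 0,"fingers": 0.35},
  {"xyz": [-0.16,0,0],"roll": 0,"fingers": 0.35},
])

```text
t: 56.55
position: [0.6041, -0.131, 0.2482]
eef_rot: [-179.1, 0.1, 120.8]
wrist_force: [0.0, -1.8, 0.3]
finger_gap: 0.0552
gripper_force: 0.0
```

```bash
python3 go.py
python3 - <<'E'
from h import *
from store import W,bar
p=(.5478,.2074,.5495);o=[]
for n,x0,y0,w in(("top",60,120,150),("scene",300,80,150)):
    im=cv2.resize(capture(n)[y0:y0+w,x0:x0+w],None,fx=2.6,fy=2.6,interpolation=cv2.INTER_CUBIC)
    q=np.array([(proj(n,W(p,bar(0,y)))[0]-(x0,y0)+.5)*2.6 for y in(-.05,.05)])
    cv2.polylines(im,[q.astype(np.int32)],True,(0,255,0),1); o.append(im)
cv2.imwrite("pics/end.png",np.hstack(o)[...,::-1])
E
```

```text
t 56.55 [ 0.6041 -0.131   0.2482] rot [-1.791e+02  1.000e-01  1.208e+02] q [ 22.  24. -16.  92.   8.  66.  34.] F [ 0.  -1.8  0.3] gap 0.0552
```

View pics/end.png

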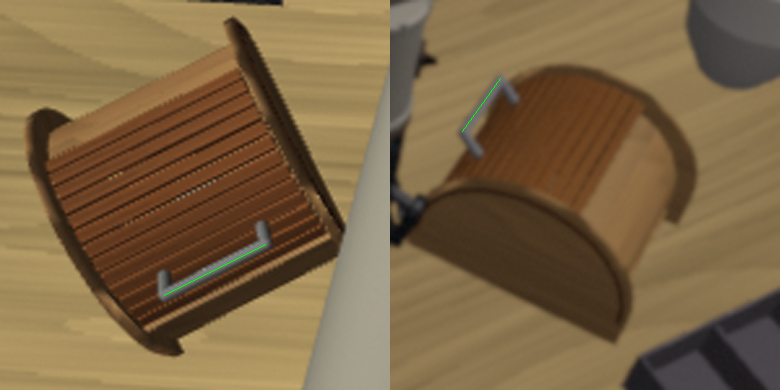

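The door is fully shut: the bar lies on the line predicted for angle 0 in both views. Handing in.

```bash
python3 -c "
from workcell import *
print(job_done())"
```

```text
the job is handed in; nothing more can be done
None
```

The job is handed in: all four tiles are stacked square on the pad with a cork sheet between each pair, the door is rolled fully shut, and the bowl, cup and saucer were left alone. The judge's verdict was not shown.

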